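Pack charged batteries into the storage tub

TASK

Pack away the charged batteries: tip the tub's lid up by its red tab, its far edge still resting on the rim, then lift it off and lay it down on the bench. Pull every yellow battery pack out of the charger and put it in the tub, with the pack that lies on the bench as well, then put the lid back on so that it sits flat and fully home. Leave everything else on the bench where it is.

Things in the scene. Friction and masses are not known exactly. Their poses are not given: they have to be found in the camera images.
- tub: open blue storage tub fixed on the bench, 160 (x) x 200 (y) x 100 (z) mm outside, walls and floor 4 mm (inside 152 x 192 mm). Origin at the centre of its underside, z up. Its place and yaw vary.
- lid: loose white lid on the tub's rim: plate 164 x 204 x 5 mm, below it a 10 mm deep skirt (144 x 184 mm, drops into the tub's mouth with 4 mm of play all round), 0.18 kg; only its weight holds it. Origin at the centre of the skirt's lower edge; plate from z = 10 to 15 mm. Seated, the origin is 90 mm above the tub's origin and x, y match the tub's. A red tab on its -x side is the grip.
- lid_tab (a point): middle of the top edge of the lid's upright red tab, at x = -66, y = 0, z = 45 mm in the lid's frame; the tab is 12 (x) x 44 (y) mm and stands 30 mm high on the plate
- lid_heel (a point): middle of the lid's far edge, away from the tab, on the plate's underside (at x = 82, y = 0, z = 10 mm in the lid's frame); it rests on the tub's rim when seated
- charger: grey charger strip fixed on the bench, 70 (x) x 210 (y) x 45 (z) mm, three wells in its top at y = -60, 0, 60 mm, about 23 x 30 mm, 20 mm deep. A sprung catch in each well holds a pack's plug: pull straight up with 10 to 20 N, it lets go within 10 mm. Origin at the centre of its underside, z up. Place and yaw vary; it is on one side of the robot, the tub on the other.
- pack_a: battery pack: yellow block with a black band, body 36 (x) x 44 (y) x 54 (z) mm, below it a black plug 18 x 28 x 18 mm (72 mm long in all), 0.15 kg. Origin at the centre of the yellow body, z from plug to flat end. If present, starts upright, plug down in one of the charger's wells, the body standing on the charger's top, flat end 99 mm above the bench. May be absent.
- pack_b: battery pack: yellow block with a black band, body 36 (x) x 44 (y) x 54 (z) mm, below it a black plug 18 x 28 x 18 mm (72 mm long in all), 0.15 kg. Origin at the centre of the yellow body, z from plug to flat end. If present, starts upright, plug down in one of the charger's wells, the body standing on the charger's top, flat end 99 mm above the bench. May be absent.
- pack_c: battery pack: yellow block with a black band, body 36 (x) x 44 (y) x 54 (z) mm, below it a black plug 18 x 28 x 18 mm (72 mm long in all), 0.15 kg. Origin at the centre of the yellow body, z from plug to flat end. If present, starts upright, plug down in one of the charger's wells, the body standing on the charger's top, flat end 99 mm above the bench. May be absent.
- pack_d: battery pack: yellow block with a black band, body 36 (x) x 44 (y) x 54 (z) mm, below it a black plug 18 x 28 x 18 mm (72 mm long in all), 0.15 kg. Origin at the centre of the yellow body, z from plug to flat end. It starts lying on the bench on its 44 x 54 mm side, 36 mm high, its length level (z axis level). Always present.
- mug: white mug, 80 mm wide, 95 mm high; origin under its centre; bystander
- screwdriver: screwdriver lying on the bench; bystander
- tape: roll of orange tape lying flat, 100 mm wide, 24 mm high; bystander
- jar: squat amber jar with a white cap, 70 mm wide, 90 mm high; bystander
- carton: small cardboard carton, 90 x 130 x 70 mm; bystander
Things that resemble listed ones, but are neither listed nor needed, are in the scene too. What is shaped like the pack_b but orange is not meant. What is shaped like the pack_a but blue is not meant.

How it is judged:
By the outcome, as a careful person would: the job done as asked, in the order asked, and still so for the second after the job is handed in, with the robot touching nothing.
Of pack_a, pack_b, pack_c only 2 to 3 are there at a start; the rules pass over those that are not, and their reading is None.
At some moment in a run one of pack_d may be knocked a few centimetres aside while the robot is not near it.
Once in a run the grip may slacken for a moment while it holds something.
It also fails if it takes over 200 s, if anything falls off the work surface, if the arm or the gripper's body presses on something with over 40 N, if the wrist force passes 120 N, or if a joint passes its speed limit or range.

ROBOT

A 6-joint arm with a two-finger parallel gripper is mounted at the origin on the work surface. World frame = base frame: x ahead of the robot, y to its left, z up, the work surface at z = 0. Lengths are in m, angles in rad, forces in N, time in s.
With the tool pointing down it reaches from about 0.35 to 0.875 m from the base axis. Payload 4.2 kg.
Tool frame: the origin (TCP) lies midway between the tips of the shut fingers; the grasp point (between the pads) lies 19 mm behind it; z points along the fingers, y is the direction in which the jaws open and shut (so a half turn about z gives the same grasp; the last joint's range is limited). The gripper opens to 87 mm and grips with 3 to 60 N. Pads are 19 mm wide; open, the fingers measure 117 mm over their backs; the gripper's body (75 mm by 190 mm) begins 51 mm behind the grasp point.
Start: joints at [1.364, 0.385, 0.008, 0, -1.194, -0.259], TCP at [0.281, 0.558, 0.223] pointing down, gripper open.
Joint ranges: [-3.14, 3.14], [-1.21, 2.06], [-1.07, 1.41], [-3.16, 2.05], [-2.99, -0.16], [-3.1, 3.1]. Speed limits (rad/s): [2.79, 2.79, 3.14, 3.14, 3.14, 3.14].

INTERFACE

Orientations are given as a rotation vector (axis times angle).
In Python, from plant import arm, optics gives the robot as it stands.
- The arm moves only by the tool send_rows, never from a script. Its arguments are lists of equal length, an entry for each row: "hand": the gripper command: -1 is fully open, 1 is shut, values between are in proportion; "dp": the shift along the tool's x, y, z as a fraction of full scale, a list of three; "spin": the turn about the tool's z as a fraction of full scale. A call has 1 to 20 rows; each row shifts and turns the commanded pose from where the row before left it, along the tool's axes as they then stand; what a row does not reach is not made up. Full scale, the value 1, is 0.02 m for a shift and 0.12 rad for a turn. A row lasts 1/8 s, in which the tool goes at most 62.5 mm and 10.7 degrees, less where a joint would pass 70% of its speed; a pose out of reach is approached as far as the arm can. A call with a number of a shift or a turn outside -1 to 1 is refused whole. A call with a gripper value outside its range is refused whole. The fingers move at their own pace and stop on an object; "grip_force" is the grip in N (left out, the last holds). Time passes only in rows, so rows that do not move let the fingers close. It gives the time, the measured TCP pose, the force and the opening at its end, in the units of the state.
- arm.sense(): the state, without advancing time (a new reading comes with each control period).
- optics.grab_frame(name): name is "scene" or "top" or "wrist"; returns (picture, depth): 400x640x3 uint8, red, green, blue; 400x640 float32, m along the optical axis (not along the pixel's ray), 0 where there is no reading.
- optics.get_calibration(name): a dict with "vfov" (degrees; the focal length in pixels is half the picture's height over the tangent of half this angle, whatever the lens; pixels are square), "cx", "cy" (the principal point, pixels), "R" (3x3) and "t" (3): a world point X has camera coordinates R X + t; the wrist camera has in their place "mount" (4x4, takes a point from camera to tool coordinates, whose origin is the TCP and whose axes are the flange's). Camera axes: x right, y down, z forward; pixel columns grow to the right and rows downward; lengths in m; the calibration is good to about 2 mm. A picture is of the moment at which its call begins: read the wrist's pose just before it. get_calibration takes no time and is no camera call.
- arm.finish_job(): hands the job in, once; it reports no verdict.
Trained networks look in the newest picture that a camera, given by its name, has taken for a name from the list of things; names that differ only in an ending like _2 or _b are one class to them, and where a whole thing is asked for, a point or a joint stands for the part that bears it (a point fixed in the world has none). Each returns a list of dicts, best first, with "confidence" (0 to 1); they miss things now and then, are a little off and sometimes report something else, mostly with a low value. They report only what shows in the picture. A call takes as long as a camera call. They do not tell look-alikes from the thing itself.
- optics.find_in(camera, query): "xy" ([column, row] in pixels, amid what is visible of it).
- optics.regions_of(camera, query): "pixels" (400x640 bool, what is visible of it) and "xy" ([column, row] in pixels, amid what is visible of it).
- optics.tip_of(camera, query): "xy" ([column, row] in pixels: a listed point, or the origin of a listed thing).
The state is a dict: "time": time; "joints": joint angles; "dq": joint speeds; "tau": joint torques, N m; "tool_pos": TCP position; "orientation": TCP orientation; "wrist_force": force on the tool from outside, world axes, zero at the start; "moment": the same for the moment, N m; "width": finger opening in m.
Only numpy, scipy, OpenCV 4.12 (cv2) and the standard library are available. Lean on these libraries where they do the work, as an engineer would, in place of code of your own. Each camera call takes 0.05 s, during which the arm holds its last target. There are 200 camera calls.

## Working session

There is one attempt and no reset: what is moved stays moved. The work goes in short steps, Python scripts to look and compute and a tool call to move; the robot and the scene stay as the last step left them, time stands still between calls to the robot, and variables do not carry over. Pictures are saved under pics/ and viewed, about 12 in all and at most 16, crops included, and the job is handed in when it is done.

Besides the shell and the picture viewer there is one more tool, called after "Request:" by a JSON object that holds its "fn" and its "kwargs", one argument or row to a line. send_rows: Moves the arm, as the interface text tells. Its arguments: {"type":"object","properties":{"hand":{"type":"array","items":{"type":"number"}},"dp":{"type":"array","items":{"type":"array","items":{"type":"number","minimum":-1,"maximum":1}}},"spin":{"type":"array","items":{"type":"number","minimum":-1,"maximum":1}},"grip_force":{"type":"number"}},"required":["hand","dp","spin"]}

```bash
ls; mkdir -p pics
cat > h.py <<'E'
import numpy as np, cv2
from scipy.spatial.transform import Rotation as Ro
from plant import arm, optics
def cal(n, st=None):
    c=optics.get_calibration(n); f=200/np.tan(np.radians(c['vfov'])/2)
    if 'mount' in c:
        M=np.array(c['mount']); T=np.eye(4); T[:3,:3]=Ro.from_rotvec(st['orientation']).as_matrix(); T[:3,3]=st['tool_pos']
        W=T@M
    else:
        W=np.eye(4); R=np.array(c['R']); W[:3,:3]=R.T; W[:3,3]=-R.T@np.array(c['t'])
    return f,c['cx'],c['cy'],W
def grab(n):
    st=arm.sense(); im,d=optics.grab_frame(n); f,cx,cy,W=cal(n,st)
    v,u=np.mgrid[:400,:640]
    P=np.stack([(u-cx)/f*d,(v-cy)/f*d,d],-1)@W[:3,:3].T+W[:3,3]
    P[d<=0]=np.nan
    return im,d,P
def save(im,name): cv2.imwrite('pics/'+name,im[:,:,::-1])
E
python3 - <<'E'
from h import *
print(arm.sense()); print(optics.get_calibration('top')); print(optics.get_calibration('wrist'))
for n in ('scene','top'):
    im,d,P=grab(n); save(im,n+'0.png'); np.save(n+'P.npy',P); np.save(n+'im.npy',im)
E
```

```text
pics
{'time': 0.0, 'joints': array([ 1.36363454e+00,  3.85561954e-01,  6.61183702e-03, -4.78146091e-04,
       -1.19401025e+00, -2.58597625e-01]), 'dq': array([-0.00043826, -0.00119508, -0.00045699, -0.00035238, -0.00147529,
       -0.00130219]), 'tau': array([-4.54684932e-04, -3.90662313e+01,  1.87399864e+01,  4.21949565e+00,
        1.09090933e-02, -2.03216446e-04]), 'tool_pos': array([0.28040663, 0.55788427, 0.22145398]), 'orientation': array([ 3.05460801e+00, -7.24785679e-01, -6.10019252e-04]), 'wrist_force': array([-0.30219135,  0.48231785, -0.39907289]), 'moment': array([-0.03233093, -0.00591352,  0.03167703]), 'width': 0.08706452954250148}
{'vfov': 52.470789203562326, 'cx': 318.7234289734279, 'cy': 199.58553065503173, 'R': array([[-0.0113865 , -0.99988722, -0.00979219],
       [-0.99186816,  0.01253551, -0.12665078],
       [ 0.12675925,  0.00827045, -0.99189903]]), 't': array([0.01961903, 0.57276583, 1.44372148])}
{'vfov': 58.98919224677815, 'cx': 316.3974309298968, 'cy': 201.366371597474, 'mount': array([[ 2.90256697e-04, -9.65839601e-01, -2.59140467e-01,
         7.02438351e-02],
       [ 9.99999919e-01,  3.52382338e-04, -1.93285685e-04,
         3.57679354e-04],
       [ 2.77999493e-04, -2.59140390e-01,  9.65839625e-01,
        -1.61556367e-01],
       [ 0.00000000e+00,  0.00000000e+00,  0.00000000e+00,
         1.00000000e+00]])}
```

View pics/scene0.png

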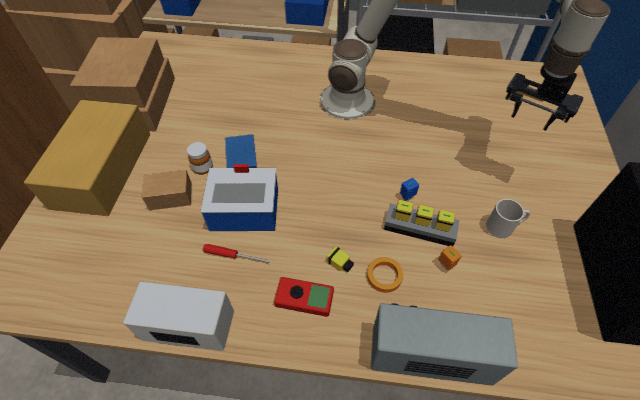

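View pics/top0.png

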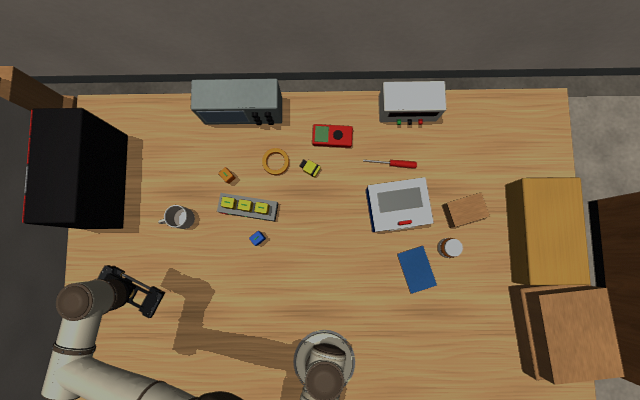

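The scene view shows the tub with its lid at (240,198), tab at (241,168); the charger holds three yellow packs at (425,215), with the bench pack at (341,259). The top view shows the same: lid (400,205), tab (404,222), charger (247,207), loose pack (310,168), orange decoy (226,174) and blue decoy (257,238).

```bash
cat > m.py <<'E'
from h import *
def rect(pts):
    (c,s,a)=cv2.minAreaRect((pts*1000).astype(np.float32)); return np.round(c,1),np.round(s,1),round(a,1)
for n in ('top','scene'):
    P=np.load(n+'P.npy'); im=np.load(n+'im.npy').astype(int); hsv=cv2.cvtColor(im.astype(np.uint8),cv2.COLOR_RGB2HSV)
    z=P[...,2]; x=P[...,0]; y=P[...,1]
    print(n,'bench z',np.nanmedian(z[(x>.3)&(x<.4)&(abs(y)<.2)]))
    lid=(abs(z-.105)<.006)&(y<-.1)&(y>-.42)&(x>.3)&(x<.75)
    nl,L,S,_=cv2.connectedComponentsWithStats(lid.astype(np.uint8)); k=1+S[1:,4].argmax(); q=P[L==k]
    print('lid',rect(q[:,:2]),np.nanmedian(q[:,2]))
    tab=(hsv[...,1]>150)&((hsv[...,0]<8)|(hsv[...,0]>172))&(z>.108)&(z<.15)&(y<-.1)&(y>-.42)
    q=P[tab]; print('tab',len(q),q.mean(0).round(4),rect(q[:,:2]),np.nanmax(q[:,2]))
    ye=(hsv[...,1]>120)&(hsv[...,0]>24)&(hsv[...,0]<36)&(x>.3)&(x<.8)&(abs(y)<.45)&(z>.02)
    nl,L,S,_=cv2.connectedComponentsWithStats(ye.astype(np.uint8))
    for k in range(1,nl):
        if S[k,4]>20:
            q=P[L==k]; print('yel',S[k,4],q.mean(0).round(4),rect(q[:,:2]),np.nanpercentile(q[:,2],95).round(4))
    ch=(abs(z-.045)<.005)&(x>.45)&(x<.7)&(y>.08)&(y<.4)&(hsv[...,1]<80)
    nl,L,S,_=cv2.connectedComponentsWithStats(ch.astype(np.uint8)); k=1+S[1:,4].argmax(); q=P[L==k]; print('charger',len(q),rect(q[:,:2]))
    up=(z>.015)&(x>.3)&(x<.9)&(abs(y)<.6)
    nl,L,S,_=cv2.connectedComponentsWithStats(up.astype(np.uint8))
    for k in range(1,nl):
        if S[k,4]>40:
            q=P[L==k]; print('obj',S[k,4],q.min(0).round(3),q.max(0).round(3))
E
python3 m.py
```

```text
top bench z 0.00011693668113677003
lid (array([ 546.5, -269.1]), array([163.9, 205.1]), 7.3) 0.10516140217037417
tab 49 [ 0.5281 -0.2807  0.1311] (array([ 673.1, -331.8]), array([397.2, 170.6]), 0.4) 0.138793817518174
yel 117 [0.6963 0.0457 0.0353] (array([696.2,  45.2]), array([37.8, 42.8]), 60.3) 0.04
yel 33 [0.6802 0.0209 0.0351] (array([680.6,  21.1]), array([10. , 40.7]), 55.8) 0.0408
yel 113 [0.5605 0.3322 0.0977] (array([560.5, 333.4]), array([44.9, 35.2]), 79.5) 0.103
yel 111 [0.55   0.2733 0.0981] (array([549.9, 274.4]), array([42.2, 34.5]), 84.8) 0.1034
yel 117 [0.5401 0.2145 0.0976] (array([540.7, 215.6]), array([43.9, 35.5]), 79.3) 0.1033
charger 552 (array([551.4, 275.3]), array([211.2,  70.4]), 80.4)
obj 1869 [0.857 0.151 0.015] [0.9   0.449 0.18 ]
obj 1158 [ 0.853 -0.437  0.015] [ 0.9   -0.218  0.137]
obj 840 [ 0.774 -0.115  0.015] [0.86  0.036 0.046]
obj 298 [0.674 0.125 0.015] [0.773 0.223 0.035]
obj 218 [0.661 0.01  0.016] [0.727 0.085 0.043]
obj 169 [ 0.692 -0.349  0.015] [ 0.721 -0.24   0.033]
obj 159 [0.639 0.324 0.021] [0.693 0.375 0.079]
obj 2903 [ 0.453 -0.378
[... 1012 characters left out ...]
5.7, 272.4]), array([209.9,  74.4]), 80.3)
obj 3142 [0.3   0.515 0.22 ] [0.351 0.6   0.591]
obj 4943 [ 0.371 -0.485  0.015] [ 0.647 -0.16   0.138]
obj 1531 [ 0.474 -0.589  0.015] [ 0.597 -0.441  0.075]
obj 288 [0.418 0.206 0.019] [0.467 0.26  0.077]
obj 1018 [0.477 0.474 0.015] [0.559 0.589 0.1  ]
obj 2069 [0.501 0.164 0.015] [0.609 0.38  0.104]
obj 255 [ 0.697 -0.353  0.015] [ 0.728 -0.252  0.029]
obj 352 [0.645 0.321 0.018] [0.699 0.374 0.076]
obj 387 [0.668 0.005 0.016] [0.733 0.083 0.043]
obj 534 [0.677 0.124 0.015] [0.777 0.222 0.029]
obj 1648 [ 0.78  -0.116  0.015] [0.866 0.037 0.045]
obj 788 [ 0.878 -0.438  0.015] [ 0.9   -0.219  0.135]
obj 1261 [0.861 0.15  0.03 ] [0.9   0.448 0.175]
```

```bash
cat >> h.py <<'E'
def psi(st): 
    R=Ro.from_rotvec(st['orientation']).as_matrix(); return np.degrees(np.arctan2(R[1,0],R[0,0]))
def plan(x,y,z,yaw=None):
    st=arm.sense(); p=psi(st); yaw=p if yaw is None else yaw
    s=(p-yaw+180)%360-180
    a=np.radians(yaw); d=np.array([x,y,z])-st['tool_pos']
    u=np.array([d[0]*np.cos(a)+d[1]*np.sin(a), d[0]*np.sin(a)-d[1]*np.cos(a), -d[2]])/.02
    print('t %.1f psi %.2f spin %.2f (or %.2f) | after the spin, dp total units:'%(st['time'],p,np.radians(s)/.12,np.radians(s-np.sign(s)*360)/.12),u.round(2),'pos',st['tool_pos'].round(4),'w %.4f'%st['width'],'F',np.round(st['wrist_force'],1),'q6 %.2f'%st['joints'][5])
E
python3 -c "
from h import *
plan(.484,-.278,.25,-172.7)"
```

```text
t 0.1 psi -26.70 spin 21.24 (or -31.12) | after the spin, dp total units: [ -4.78 -42.75  -1.42] pos [0.2805 0.5579 0.2216] w 0.0868 F [ 0.1 -0.6  1.4] q6 -0.26
```

Request:
{"fn": "send_rows", "kwargs": {
  "hand": [-1,-1,-1,-1,-1,-1,-1,-1,-1,-1,-1,-1,-1,-1,-1,-1,-1,-1,-1,-1],
  "dp": [
    [0,0,-0.4],
    [0,0,-0.4],
    [0,0,-0.4],
    [0,0,-0.4],
    [0,0,-0.4],
    [0,0,0],
    [0,0,0],
    [0,0,0],
    [0,0,0],
    [0,0,0],
    [0,0,0],
    [0,0,0],
    [0,0,0],
    [0,0,0],
    [0,0,0],
    [0,0,0],
    [0,0,0],
    [0,0,0],
    [0,0,0],
    [0,0,0]
  ],
  "spin": [1,1,1,1,1,1,1,1,1,1,1,1,1,1,1,1,1,1,1,1]
}}

```text
time: 2.6
tool_pos: [0.2805, 0.5581, 0.2618]
orientation: [0.425, -3.112, 0.002]
wrist_force: [0.3, -0.1, 0.0]
width: 0.087
```

```bash
python3 -c "
from h import *
plan(.484,-.278,.25,-172.7)"
```

```text
t 2.6 psi -164.43 spin 1.20 (or -51.16) | after the spin, dp total units: [ -4.78 -42.76   0.59] pos [0.2805 0.5581 0.2618] w 0.0870 F [ 0.3 -0.1  0. ] q6 -2.66
```

Request:
{"fn": "send_rows", "kwargs": {
  "hand": [-1,-1,-1,-1,-1,-1,-1,-1,-1,-1,-1,-1,-1,-1,-1,-1,-1,-1,-1,-1],
  "dp": [
    [0.03,-1,0],
    [0.03,-1,0],
    [0.03,-1,0],
    [0.03,-1,0],
    [0.03,-1,0],
    [0.03,-1,0],
    [0.03,-1,0],
    [0.03,-1,0],
    [0.03,-1,0],
    [0.03,-1,0],
    [0.03,-1,0],
    [0.03,-1,0],
    [0.03,-1,0],
    [0.03,-1,0],
    [0.03,-1,0],
    [0.03,-1,0],
    [0.03,-1,0],
    [0.03,-1,0],
    [0.03,-1,0],
    [0.03,-1,0]
  ],
  "spin": [0,0,0,0,0,0,0,0,0,0,0,0,0,0,0,0,0,0,0,0]
}}

```text
time: 5.1
tool_pos: [0.3782, 0.169, 0.2626]
orientation: [-0.432, 3.112, 0.0]
wrist_force: [-0.8, -0.1, 0.1]
width: 0.0872
```

Request:
{"fn": "send_rows", "kwargs": {
  "hand": [-1,-1,-1,-1,-1,-1,-1,-1,-1,-1,-1,-1,-1,-1,-1,-1,-1,-1,-1,-1],
  "dp": [
    [0.03,-1,0],
    [0.03,-1,0],
    [0.03,-1,0],
    [0.03,-1,0],
    [0.03,-1,0],
    [0.03,-1,0],
    [0.03,-1,0],
    [0.03,-1,0],
    [0.03,-1,0],
    [0.03,-1,0],
    [0.03,-1,0],
    [0.03,-1,0],
    [0.03,-1,0],
    [0.03,-1,0],
    [0.03,-1,0],
    [0.03,-1,0],
    [0.03,-1,0],
    [0.03,-1,0],
    [0.03,-1,0],
    [0,0,0]
  ],
  "spin": [0,0,0,0,0,0,0,0,0,0,0,0,0,0,0,0,0,0.6,0.6,0]
}}

```text
time: 7.6
tool_pos: [0.4688, -0.2001, 0.2622]
orientation: [0.204, -3.134, -0.0]
wrist_force: [0.5, -0.5, -0.3]
width: 0.0873
```

```bash
cat > w.py <<'E'
from h import *
import sys
im,d,P=grab('wrist'); save(im,sys.argv[1]+'.png'); np.savez(sys.argv[1]+'.npz',im=im,P=P)
E
python3 w.py w1; python3 -c "
from h import *
plan(.484,-.278,.25,-172.7)
D=np.load('w1.npz'); P=D['P']; im=D['im']; hsv=cv2.cvtColor(im,cv2.COLOR_RGB2HSV); z=P[...,2]
print(np.nanpercentile(z,[1,50,99]))
red=(hsv[...,1]>130)&((hsv[...,0]<8)|(hsv[...,0]>172))&(z>.12)&(z<.15)
q=P[red]; print(len(q)); m=q[q[:,2]>np.percentile(q[:,2],95)-.006]; print(cv2.minAreaRect((m[:,:2]*1000).astype('f4')),m.mean(0))
lid=(abs(z-.105)<.004); q=P[lid]; print(cv2.minAreaRect((q[:,:2]*1000).astype('f4')),np.median(q[:,2]))
"
```

```text
t 7.7 psi -172.48 spin 0.03 (or -52.33) | after the spin, dp total units: [-0.26 -3.99  0.61] pos [ 0.4687 -0.1995  0.2622] w 0.0870 F [0.5 0.2 0.1] q6 -1.36
[-0.00222379  0.02194941  0.37583979]
818
((481.58642578125, -278.7962341308594), (11.51678466796875, 42.99013137817383), 7.246798992156982) [ 0.48115531 -0.27882467  0.13380147]
((548.1561889648438, -270.7947998046875), (164.46832275390625, 204.14210510253906), 7.431039810180664) 0.10454443871881677
```

View pics/w1.png

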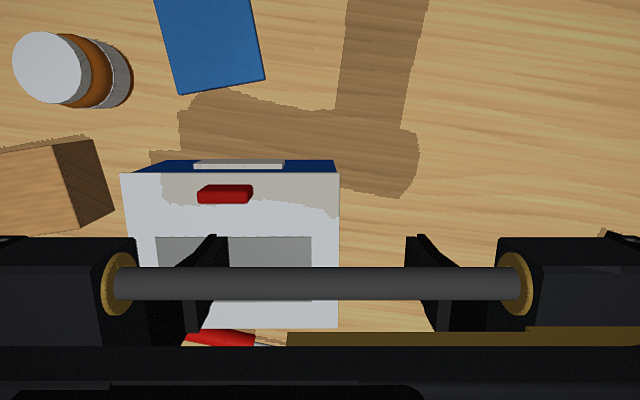

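The wrist view shows the red tab at (225,193) with the lid below it. The fit puts the tab at (0.4815,-0.2788) and yaw at 7.3°.

```bash
python3 -c "
from h import *
plan(.4815,-.2788,.110,-172.7)"
```

```text
t 7.7 psi -172.48 spin 0.03 (or -52.33) | after the spin, dp total units: [-0.13 -4.02  7.61] pos [ 0.4687 -0.1995  0.2622] w 0.0870 F [0.5 0.2 0.1] q6 -1.36
```

Request:
{"fn": "send_rows", "kwargs": {
  "hand": [-1,-1,-1,-1,-1,-1,-1,-1,-1],
  "dp": [
    [-0.03,-1,0],
    [-0.03,-1,0],
    [-0.03,-1,0],
    [-0.03,-1,0],
    [0,0,1],
    [0,0,1],
    [0,0,1],
    [0,0,1],
    [0,0,0]
  ],
  "spin": [0,0,0,0,0,0,0,0,0]
}}

```text
time: 8.78
tool_pos: [0.4811, -0.2779, 0.181]
orientation: [0.206, -3.131, -0.002]
wrist_force: [-0.5, 0.1, 0.1]
width: 0.0869
```

```bash
python3 -c "
from h import *
plan(.4815,-.2788,.110,-172.7)"
```

```text
t 8.8 psi -172.46 spin 0.04 (or -52.32) | after the spin, dp total units: [-0.01 -0.05  3.55] pos [ 0.4811 -0.2779  0.181 ] w 0.0869 F [-0.5  0.1  0.1] q6 -1.21
```

Request:
{"fn": "send_rows", "kwargs": {
  "hand": [-1,-1,-1,-1,-1,0.3,0.3,0.3,0.3,0.3,0.3,0.3],
  "dp": [
    [0,-0.05,1],
    [0,0,1],
    [0,0,1],
    [0,0,0.55],
    [0,0,0],
    [0,0,0],
    [0,0,0],
    [0,0,0],
    [0,0,0],
    [0,0,0],
    [0,0,0],
    [0,0,0]
  ],
  "spin": [0,0,0,0,0,0,0,0,0,0,0,0],
  "grip_force": 6
}}

```text
time: 10.28
tool_pos: [0.4822, -0.2788, 0.1116]
orientation: [-0.207, 3.135, -0.0]
wrist_force: [0.6, -0.7, 0.4]
width: 0.0437
```

Request:
{"fn": "send_rows", "kwargs": {
  "hand": [0.3,0.3,0.3,0.3,0.3,0.3,0.3],
  "dp": [
    [-0.08,0,-0.32],
    [-0.08,0,-0.32],
    [-0.11,0,-0.31],
    [-0.11,0,-0.31],
    [-0.13,0,-0.3],
    [-0.13,0,-0.3],
    [0,0,0]
  ],
  "spin": [0,0,0,0,0,0,0]
}}

```text
time: 11.15
tool_pos: [0.4956, -0.2772, 0.1494]
orientation: [-0.207, 3.133, -0.001]
wrist_force: [1.0, -0.1, -1.6]
width: 0.0441
```

```bash
python3 -c "
from h import *
plan(.4815,-.2788,.110,-172.7)
im,d,P=grab('scene'); save(cv2.resize(im[120:260,150:350],None,fx=3,fy=3),'tip.png')
z=P[...,2];x=P[...,0];y=P[...,1]
m=(z>.08)&(z<.17)&(x>.44)&(x<.66)&(abs(y+.27)<.11)&(im.min(-1)>120)
c=np.array([.5478,-.2706]); a=np.radians(7.3); u=(P[...,:2][m]-c)@[np.cos(a),np.sin(a)]; print(np.polyfit(u,z[m],1),u.min(),u.max(),len(u))
"
```

```text
t 11.2 psi -172.44 spin 0.04 (or -52.32) | after the spin, dp total units: [0.71 0.01 1.97] pos [ 0.4956 -0.2772  0.1494] w 0.0441 F [ 1.  -0.1 -1.6] q6 -1.21
[-0.26995446  0.12707064] -0.07131000391690087 0.08887959540311831 3342
```

View pics/tip.png

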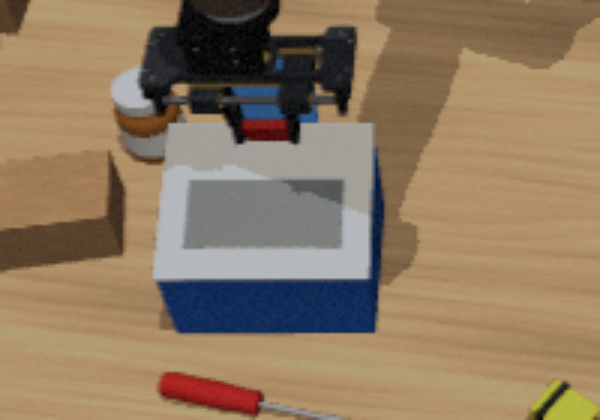

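The lid is tipped about 15° with its far edge on the rim. I'll go a little further, clamp hard, then lift off.

Request:
{"fn": "send_rows", "kwargs": {
  "hand": [0.3,0.3,0.3,0.3],
  "dp": [
    [-0.16,0,-0.29],
    [-0.16,0,-0.29],
    [-0.18,0,-0.27],
    [0,0,0]
  ],
  "spin": [0,0,0,0]
}}

```text
time: 11.7
tool_pos: [0.5055, -0.2759, 0.1664]
orientation: [-0.207, 3.133, -0.001]
wrist_force: [0.7, -0.0, -0.9]
width: 0.0439
```

Request:
{"fn": "send_rows", "kwargs": {
  "hand": [0.3,0.3,0.3,0.3,0.3,0.3,0.3,0.3,0.3,0.3,0.3,0.3],
  "dp": [
    [0,0,0],
    [0,0,0],
    [0,0,0],
    [0,0,-0.5],
    [0,0,-1],
    [0,0,-1],
    [0,0,-1],
    [0,0,-1],
    [0,0,-1],
    [0,0,-0.5],
    [0,0,0],
    [0,0,0]
  ],
  "spin": [0,0,0,0,0,0,0,0,0,0,0,0],
  "grip_force": 60
}}

```text
time: 13.2
tool_pos: [0.5042, -0.2755, 0.2847]
orientation: [0.207, -3.133, -0.002]
wrist_force: [0.2, 0.3, -0.1]
width: 0.0432
```

```bash
cat > lid.py <<'E'
from h import *
st=arm.sense(); g=st['tool_pos'].copy()
im,d,P=grab('scene'); x,y,z=P[...,0],P[...,1],P[...,2]
m=(abs(x-g[0]-.07)<.16)&(abs(y-g[1])<.12)&(z>.008)&(im.min(-1)>110)&((im.max(-1).astype(int)-im.min(-1))<45)&(z<g[2]+.03)
q=P[m]; a=np.radians(psi(st)+180); u=(q[:,:2]-g[:2])@[np.cos(a),np.sin(a)]
print('plane slope deg',np.degrees(np.arctan(np.polyfit(u,q[:,2],1))),'u',np.percentile(u,[1,99]),'z',np.percentile(q[:,2],[1,99]),len(q))
E
python3 lid.py; python3 -c "
from h import *
plan(.405,.01,.2,-172.7)
im,d,P=grab('scene'); save(cv2.resize(im[80:260,150:350],None,fx=3,fy=3),'lift.png')"
```

```text
plane slope deg [-30.19788968  15.79845776] u [-0.01751226  0.22106985] z [0.01622764 0.28356046] 4223
t 13.2 psi -172.46 spin 0.04 (or -52.32) | after the spin, dp total units: [ 3.11 14.79  4.23] pos [ 0.5042 -0.2755  0.2846] w 0.0432 F [-0.2 -0.6 -2. ] q6 -1.22
```

View pics/lift.png

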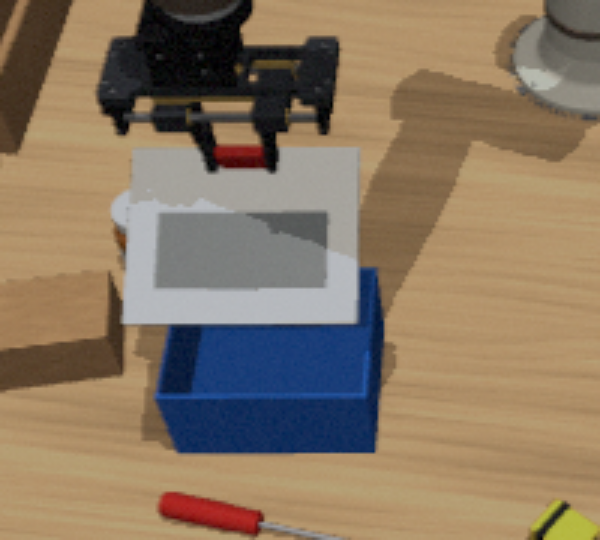

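```bash
python3 -c "
from h import *
plan(.43,.002,.09)"
```

```text
t 13.3 psi -172.45 spin 0.00 (or 0.00) | after the spin, dp total units: [ 1.86 14.25  9.73] pos [ 0.5043 -0.2756  0.2847] w 0.0433 F [-0.3 -0.  -1.9] q6 -1.22
```

Request:
{"fn": "send_rows", "kwargs": {
  "hand": [0.3,0.3,0.3,0.3,0.3,0.3,0.3,0.3,0.3,0.3,0.3,0.3,0.3,0.3,0.3,0.3,0.3],
  "dp": [
    [0.13,1,0],
    [0.13,1,0],
    [0.13,1,0],
    [0.13,1,0],
    [0.13,1,0],
    [0.13,1,0],
    [0.13,1,0],
    [0.13,1,0],
    [0.13,1,0],
    [0.13,1,0],
    [0.13,1,0],
    [0.13,1,0],
    [0.13,1,0.5],
    [0.13,1,1],
    [0,0.25,1],
    [0,0,0.5],
    [0,0,0]
  ],
  "spin": [0,0,0,0,0,0,0,0,0,0,0,0,0,0,0,0,0]
}}

```text
time: 15.42
tool_pos: [0.4308, 0.002, 0.2256]
orientation: [0.207, -3.134, 0.001]
wrist_force: [-0.5, -0.2, -1.3]
width: 0.0433
```

```bash
python3 -c "
from h import *
plan(.43,.002,.09)
im,d,P=grab('scene'); save(cv2.resize(im[80:260,230:430],None,fx=3,fy=3),'over.png')
z=P[...,2];x=P[...,0];y=P[...,1]
m=(z>.03)&(z<.25)&(x>.44)&(x<.66)&(abs(y)<.09)&(im.min(-1)>100)&((im.max(-1).astype(int)-im.min(-1))<45)
c=np.array([.43,.0]); a=np.radians(7.3); u=(P[...,:2][m]-c)@[np.cos(a),np.sin(a)]; k=np.polyfit(u,z[m],1); print(k,np.degrees(np.arctan(k[0])),np.percentile(u,[1,99]),np.percentile(z[m],[1,99]),len(u))
"
```

```text
t 15.4 psi -172.42 spin 0.00 (or 0.00) | after the spin, dp total units: [0.04 0.01 6.78] pos [0.4308 0.002  0.2256] w 0.0433 F [-0.5 -0.2 -1.3] q6 -1.82
[-0.73512855  0.21514114] -36.32066801537922 [0.00593082 0.10908073] [0.13313023 0.21172715] 2765
```

Request:
{"fn": "send_rows", "kwargs": {
  "hand": [0.3,0.3,0.3,0.3,0.3,0.3,0.3],
  "dp": [
    [-0.5,0,1],
    [-0.5,0,1],
    [-0.5,0,1],
    [0,0,1],
    [0,0,1],
    [0,0,0.5],
    [0,0,0]
  ],
  "spin": [0,0,0,0,0,0,0]
}}

```text
time: 16.35
tool_pos: [0.4612, 0.0058, 0.1158]
orientation: [0.207, -3.135, 0.001]
wrist_force: [0.2, -0.6, -0.9]
width: 0.0434
```

```bash
python3 -c "
from h import *
plan(.43,.002,.09)
im,d,P=grab('scene'); save(cv2.resize(im[80:260,230:430],None,fx=3,fy=3),'over.png')
z=P[...,2];x=P[...,0];y=P[...,1]
m=(z>.01)&(z<.11)&(x>.44)&(x<.66)&(abs(y)<.09)&(im.min(-1)>100)&((im.max(-1).astype(int)-im.min(-1))<45)
c=np.array([.43,.0]); a=np.radians(7.3); u=(P[...,:2][m]-c)@[np.cos(a),np.sin(a)]; k=np.polyfit(u,z[m],1); print(k,np.degrees(np.arctan(k[0])),np.percentile(u,[1,99]),np.percentile(z[m],[1,99]),len(u))
"
```

```text
t 16.4 psi -172.46 spin 0.00 (or 0.00) | after the spin, dp total units: [1.57 0.02 1.29] pos [0.4612 0.0058 0.1158] w 0.0434 F [ 0.2 -0.6 -0.9] q6 -1.81
[-0.72639124  0.12714479] -35.99432635658982 [0.02438242 0.14003703] [0.02421837 0.10925209] 2802
```

View pics/over.png

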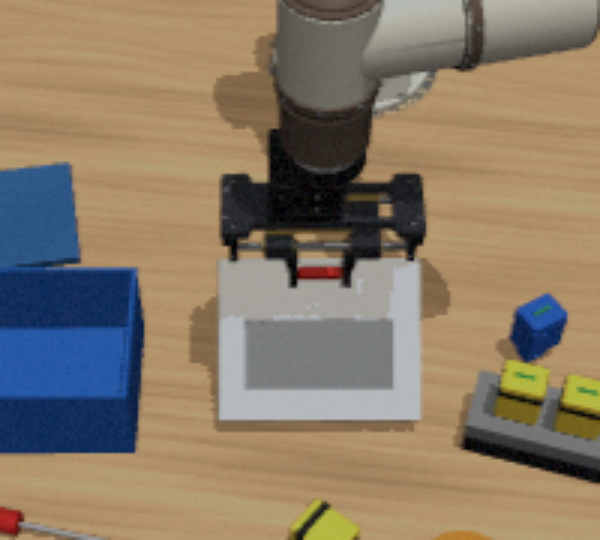

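Request:
{"fn": "send_rows", "kwargs": {
  "hand": [0.3,0.3,0.3,0.3,0.3],
  "dp": [
    [0,0,0.4],
    [0,0,0.4],
    [0,0,0.25],
    [0,0,0],
    [0,0,0]
  ],
  "spin": [0,0,0,0,0]
}}

```text
time: 17.02
tool_pos: [0.4589, 0.0055, 0.0956]
orientation: [0.207, -3.131, 0.001]
wrist_force: [-9.4, 2.1, 12.9]
width: 0.0434
```

Request:
{"fn": "send_rows", "kwargs": {
  "hand": [0.3,0.3,0.3,0.3,0.3,0.3,0.3,0.3,0.3,0.3,0.3,0.3,0.3],
  "dp": [
    [0,0,0],
    [0,0,0],
    [0.37,0,0.34],
    [0.37,0,0.35],
    [0.36,0,0.35],
    [0.29,0,0.41],
    [0.29,0,0.41],
    [0.28,0,0.42],
    [0.19,0,0.46],
    [0.19,0,0.46],
    [0.19,0,0.46],
    [0,0,0],
    [0,0,0]
  ],
  "spin": [0,0,0,0,0,0,0,0,0,0,0,0,0],
  "grip_force": 8
}}

```text
time: 18.65
tool_pos: [0.4103, -0.0009, 0.0212]
orientation: [0.206, -3.133, 0.001]
wrist_force: [0.6, -0.4, -1.0]
width: 0.0438
```

```bash
python3 -c "
from h import *
plan(.43,.002,.025)
im,d,P=grab('scene')
z=P[...,2];x=P[...,0];y=P[...,1]
m=(z>.007)&(z<.11)&(x>.44)&(x<.66)&(abs(y)<.09)&(im.min(-1)>100)&((im.max(-1).astype(int)-im.min(-1))<45)
c=np.array([.43,.0]); a=np.radians(7.3); u=(P[...,:2][m]-c)@[np.cos(a),np.sin(a)]; k=np.polyfit(u,z[m],1); print(k,np.degrees(np.arctan(k[0])),np.percentile(u,[1,99]),np.percentile(z[m],[1,99]),len(u))
"
```

```text
t 18.6 psi -172.46 spin 0.00 (or 0.00) | after the spin, dp total units: [-1.    0.02 -0.19] pos [ 0.4103 -0.0009  0.0212] w 0.0438 F [ 0.6 -0.4 -1. ] q6 -1.84
[-0.02200463  0.0166693 ] -1.2605688644603719 [0.00693402 0.13056131] [0.00961903 0.02049402] 1823
```

Request:
{"fn": "send_rows", "kwargs": {
  "hand": [-1,-1,-1,-1,-1,-1,-1,-1,-1,-1,-1,-1],
  "dp": [
    [0,0,0],
    [0,0,0],
    [0,0,0],
    [0,0,-0.5],
    [0,0,-1],
    [0,0,-1],
    [-1,0,-1],
    [-1,0,-1],
    [-1,0,-1],
    [-1,0,-1],
    [-1,0,-1],
    [-1,0,-1]
  ],
  "spin": [0,0,0,0,0,0,0,0,0,0,0,0]
}}

```text
time: 20.2
tool_pos: [0.5301, 0.015, 0.193]
orientation: [-0.207, 3.134, 0.0]
wrist_force: [-0.6, 0.1, -0.5]
width: 0.0869
```

```bash
python3 w.py w2; python3 -c "
from h import *
plan(.698,.042,.2)
D=np.load('w2.npz'); P=D['P']; im=D['im']; z=P[...,2]
im2,d,T=grab('top'); np.save('T.npy',T); np.save('Tim.npy',im2); save(cv2.resize(im2[120:280,200:460],None,fx=3,fy=3),'t2.png')
"
```

```text
t 20.2 psi -172.38 spin 0.00 (or 0.00) | after the spin, dp total units: [-8.28  0.22 -0.2 ] pos [0.5344 0.0156 0.196 ] w 0.0873 F [3.7 0.8 3.3] q6 -1.77
```

View pics/t2.png

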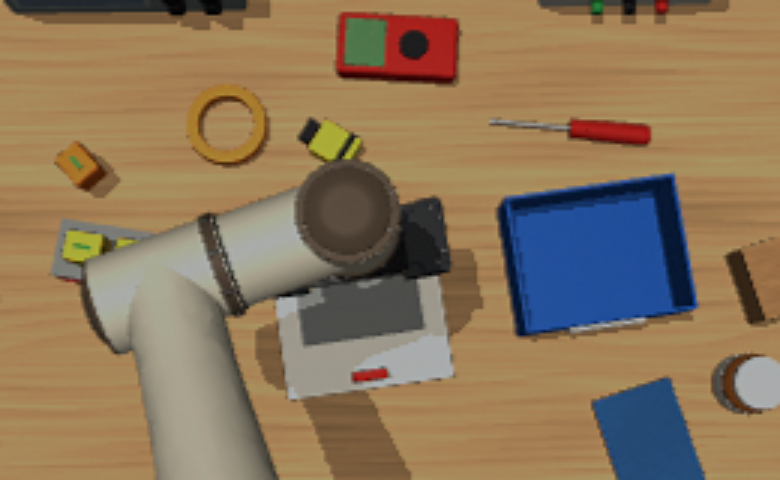

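View pics/w2.png

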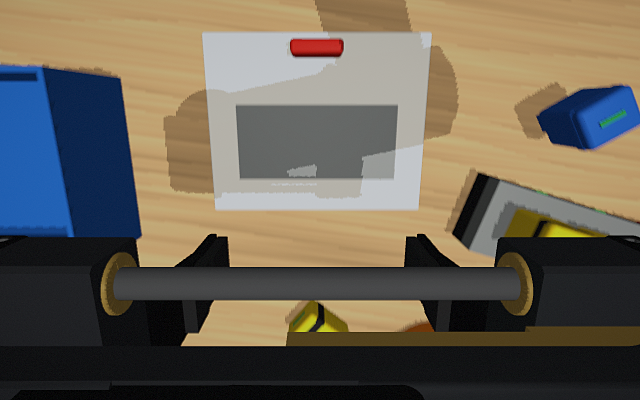

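The pack lies at crop (331,140), unmoved, with its plug toward the tape, i.e. +x/+y. The lid lies flat on the bench and the tub is empty.

```bash
cat > packd.py <<'E'
from h import *
def yel(P,im,zlo,zhi,box):
    hsv=cv2.cvtColor(im,cv2.COLOR_RGB2HSV); x,y,z=P[...,0],P[...,1],P[...,2]
    return P[(hsv[...,1]>110)&(hsv[...,0]>22)&(hsv[...,0]<38)&(z>zlo)&(z<zhi)&(x>box[0])&(x<box[1])&(y>box[2])&(y<box[3])]
if __name__=='__main__':
    for n in ('top','scene'):
        im,d,P=grab(n); q=yel(P,im,.031,.045,(.6,.8,-.1,.14)); (c,s,a)=cv2.minAreaRect((q[:,:2]*1000).astype('f4'))
        print(n,len(q),np.round(c,1),np.round(s,1),round(a,1),np.median(q[:,2]))
E
python3 packd.py; python3 -c "
from h import *
D=np.load('w1.npz');P=D['P'];z=P[...,2]
"
```

```text
top 129 [693.   39.3] [52.5 43.2] 57.6 0.0356234925811405
scene 231 [698.1  37.7] [53.3 43.7] 58.8 0.03511796790405741
```

```bash
python3 -c "
from h import *
plan(.6945,.038,.19,-122)"
```

```text
t 20.4 psi -172.48 spin -7.34 (or 45.02) | after the spin, dp total units: [-5.36 -6.41  0.06] pos [0.5289 0.015  0.1913] w 0.0874 F [-0.1  0.6 -0.3] q6 -1.77
```

Request:
{"fn": "send_rows", "kwargs": {
  "hand": [-1,-1,-1,-1,-1,-1,-1,-1,-1,-1,-1,-1,-1,-1,-1,-1],
  "dp": [
    [0,0,0],
    [0,0,0],
    [0,0,0],
    [0,0,0],
    [0,0,0],
    [0,0,0],
    [0,0,0],
    [0,0,0],
    [-0.77,-0.91,0],
    [-0.77,-0.91,0],
    [-0.77,-0.91,0],
    [-0.77,-0.91,0],
    [-0.77,-0.91,0.5],
    [-0.77,-0.91,1],
    [-0.77,-0.91,1],
    [0,0,0]
  ],
  "spin": [-0.92,-0.92,-0.92,-0.92,-0.92,-0.92,-0.91,-0.91,0,0,0,0,0,0,0,0]
}}

```text
time: 22.4
tool_pos: [0.6929, 0.0388, 0.1375]
orientation: [1.519, -2.742, -0.004]
wrist_force: [-0.7, -0.4, -0.5]
width: 0.0868
```

```bash
python3 packd.py; python3 w.py w3; python3 -c "
from h import *
plan(.6945,.038,.009,-122)
from packd import yel
D=np.load('w3.npz'); q=yel(D['P'],D['im'],.028,.045,(.6,.8,-.1,.14)); print(len(q)); print(cv2.minAreaRect((q[:,:2]*1000).astype('f4')),np.median(q[:,2]))"
```

```text
top 58 [690.5  40.1] [52.7 38.8] 62.4 0.03479489775541533
scene 208 [698.6  39. ] [51.1 44.5] 57.7 0.035058570434123526
t 22.6 psi -121.98 spin 0.00 (or -52.36) | after the spin, dp total units: [ 0.02 -0.05  6.65] pos [0.694  0.0388 0.1419] w 0.0867 F [-0.6  0.2 -0.4] q6 -0.85
3050
((728.753662109375, 20.483932495117188), (55.62080001831055, 124.03964233398438), 62.933433532714844) 0.03522996731206804
```

Request:
{"fn": "send_rows", "kwargs": {
  "hand": [-1,-1,-1,-1,-1,-1,-1,-1,-1,0.2,0.2,0.2,0.2,0.2,0.2],
  "dp": [
    [0,0,1],
    [0,0,1],
    [0,0,1],
    [0,0,1],
    [0,0,1],
    [0,0,1],
    [0,0,0.65],
    [0,0,0],
    [0,0,0],
    [0,0,0],
    [0,0,0],
    [0,0,0],
    [0,0,0],
    [0,0,0],
    [0,0,0]
  ],
  "spin": [0,0,0,0,0,0,0,0,0,0,0,0,0,0,0],
  "grip_force": 40
}}

```text
time: 24.42
tool_pos: [0.695, 0.039, 0.0086]
orientation: [-1.524, 2.747, -0.0]
wrist_force: [-0.4, 0.4, 0.6]
width: 0.0436
```

Request:
{"fn": "send_rows", "kwargs": {
  "hand": [0.2,0.2,0.2,0.2,0.2,0.2,0.2,0.2,0.2,0.2,0.2],
  "dp": [
    [0,0,-0.5],
    [0,0,-1],
    [0,0,-1],
    [0,0,-1],
    [0,0,-1],
    [0,0,-1],
    [0,0,-1],
    [0,0,-1],
    [0,0,-1],
    [0,0,-1],
    [0,0,0]
  ],
  "spin": [0,0,0.92,0.92,0.92,0.92,0.92,0.92,0.92,0.94,0]
}}

```text
time: 25.8
tool_pos: [0.696, 0.0391, 0.2022]
orientation: [-0.201, 3.129, 0.001]
wrist_force: [-0.1, 0.8, -3.1]
width: 0.0441
```

```bash
python3 -c "
from h import *
plan(.5679,-.2227,.2,-172.7)"
```

```text
t 25.8 psi -172.64 spin 0.01 (or -52.35) | after the spin, dp total units: [  8.02 -12.17   0.11] pos [0.696  0.0391 0.2022] w 0.0441 F [-0.1  0.8 -3.1] q6 -1.73
```

Request:
{"fn": "send_rows", "kwargs": {
  "hand": [0.2,0.2,0.2,0.2,0.2,0.2,0.2,0.2,0.2,0.2,0.2,0.2,0.2,0.2],
  "dp": [
    [0.62,-0.94,0],
    [0.62,-0.94,0],
    [0.62,-0.94,0],
    [0.62,-0.94,0],
    [0.62,-0.94,0],
    [0.62,-0.94,0],
    [0.62,-0.94,0],
    [0.62,-0.94,0],
    [0.62,-0.94,0],
    [0.62,-0.94,0],
    [0.62,-0.94,0],
    [0.62,-0.94,0],
    [0.62,-0.94,0],
    [0,0,0]
  ],
  "spin": [0,0,0,0,0,0,0,0,0,0,0,0,0,0]
}}

```text
time: 27.55
tool_pos: [0.5651, -0.2256, 0.1986]
orientation: [0.196, -3.135, 0.0]
wrist_force: [0.2, 0.0, -1.5]
width: 0.0439
```

```bash
python3 w.py w4; python3 -c "
from h import *
plan(.5679,-.2227,.04,-172.7)
D=np.load('w4.npz'); P=D['P']; x,y,z=P[...,0],P[...,1],P[...,2]
c=np.array([.5478,-.2706]); a=np.radians(7.3)
m=(abs(z-.1)<.004); q=P[m]; 
if len(q): 
  l=(q[:,:2]-c)@np.array([[np.cos(a),-np.sin(a)],[np.sin(a),np.cos(a)]]); l=l[(abs(l[:,0])<.09)&(abs(l[:,1])<.11)]; print('rim local',np.percentile(l,[1,99],axis=0))
"
```

```text
t 27.6 psi -172.81 spin -0.02 (or 52.34) | after the spin, dp total units: [-0.13  0.09  7.93] pos [ 0.5656 -0.2248  0.1986] w 0.0436 F [-0.3  0.6 -1.9] q6 -1.33
rim local [[-0.07925991 -0.10030989]
 [ 0.05306642  0.099546  ]]
```

View pics/w4.png

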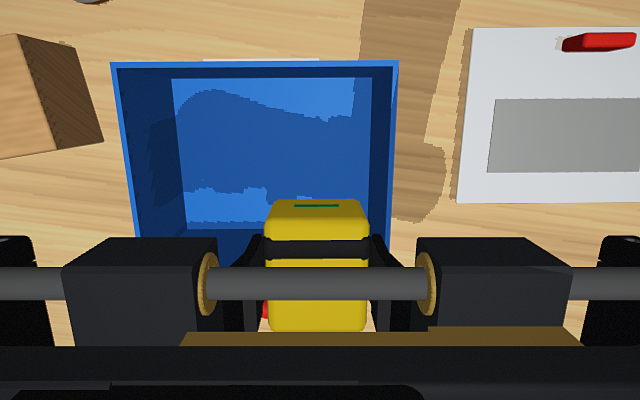

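The pack is held level at (317,265) over the tub, whose rim corners are at (112,63) and (397,62). The tub centre estimate is confirmed to within 1 mm.

Request:
{"fn": "send_rows", "kwargs": {
  "hand": [0.2,0.2,0.2,0.2,0.2,0.2,0.2,0.2,0.2,-0.38,-0.38,-0.38,-0.38],
  "dp": [
    [-0.13,0.09,1],
    [0,0,1],
    [0,0,1],
    [0,0,1],
    [0,0,1],
    [0,0,1],
    [0,0,1],
    [0,0,0.9],
    [0,0,0],
    [0,0,0],
    [0,0,0],
    [0,0,0],
    [0,0,0]
  ],
  "spin": [0,0,0,0,0,0,0,0,0,0,0,0,0]
}}

```text
time: 29.22
tool_pos: [0.5686, -0.2218, 0.0411]
orientation: [-0.199, 3.134, -0.0]
wrist_force: [0.6, 0.4, -0.7]
width: 0.0594
```

Request:
{"fn": "send_rows", "kwargs": {
  "hand": [-0.38,-0.38,-0.38,-0.38,-0.38,-0.38,-0.38,-1,-1],
  "dp": [
    [0,0,-1],
    [0,0,-1],
    [0,0,-1],
    [0,0,-1],
    [0,0,-1],
    [0,0,-1],
    [0,0,-1],
    [0,0,-1],
    [0,0,0]
  ],
  "spin": [0,0,0,0,0,0,0,0,0]
}}

```text
time: 30.35
tool_pos: [0.5692, -0.222, 0.2024]
orientation: [-0.199, 3.131, -0.002]
wrist_force: [0.3, -0.7, 0.4]
width: 0.0729
```

```bash
python3 -c "
from h import *
plan(.5424,.2135,.2,-99.8)
im,d,P=grab('top'); x,y,z=P[...,0],P[...,1],P[...,2]; hsv=cv2.cvtColor(im,cv2.COLOR_RGB2HSV)
c=np.array([.5478,-.2706]); a=np.radians(7.3)
def R(lo,hi,box):
  m=(hsv[...,1]>100)&(hsv[...,0]>22)&(hsv[...,0]<38)&(z>lo)&(z<hi)&(x>box[0])&(x<box[1])&(y>box[2])&(y<box[3])
  return P[m]
q=R(.005,.09,(.45,.65,-.38,-.16)); l=(q[:,:2]-c)@np.array([[np.cos(a),-np.sin(a)],[np.sin(a),np.cos(a)]]); print('in tub local',len(q),np.percentile(l,[2,98],axis=0),np.percentile(q[:,2],[5,95]))
q=R(.08,.11,(.48,.62,.15,.4)); print(len(q),q.mean(0))
"
```

```text
t 30.4 psi -172.72 spin -10.61 (or 41.75) | after the spin, dp total units: [-21.23   5.03   0.12] pos [ 0.5692 -0.222   0.2024] w 0.0729 F [ 0.3 -0.7  0.4] q6 -1.34
in tub local 58 [[-0.0019035   0.02782965]
 [ 0.05077507  0.06833563]] [0.03081243 0.0454189 ]
376 [0.549905   0.27314119 0.09775637]
```

Request:
{"fn": "send_rows", "kwargs": {
  "hand": [-1,-1,-1,-1,-1,-1,-1,-1,-1,-1,-1,-1,-1,-1,-1,-1,-1,-1,-1,-1],
  "dp": [
    [-0.07,1,0],
    [-0.07,1,0],
    [-0.07,1,0],
    [-0.07,1,0],
    [-0.07,1,0],
    [-0.07,1,0],
    [-0.07,1,0],
    [-0.07,1,0],
    [-0.07,1,0],
    [-0.07,1,0],
    [-0.07,1,0],
    [-0.07,1,0],
    [-0.07,1,0],
    [-0.07,1,0],
    [-0.07,1,0],
    [-0.07,1,0],
    [-0.07,1,0],
    [-0.07,1,0],
    [-0.07,1,0],
    [-0.07,1,0]
  ],
  "spin": [0,0,0,0,0,0,0,0,0,0,0,0,0,0,0,0,0,0,0,0]
}}

```text
time: 32.9
tool_pos: [0.5454, 0.1799, 0.2005]
orientation: [-0.199, 3.135, 0.0]
wrist_force: [0.5, -0.3, 0.8]
width: 0.087
```

Request:
{"fn": "send_rows", "kwargs": {
  "hand": [-1,-1,-1,-1,-1,-1,-1,-1,-1,-1,-1,-1,-1,-1],
  "dp": [
    [0,1,0],
    [0,0.77,0],
    [0,0,0],
    [0,0,0],
    [0,0,0],
    [0,0,0],
    [0,0,0],
    [0,0,0],
    [0,0,0],
    [0,0,0],
    [0,0,0],
    [0,0,0],
    [0,0,0],
    [0,0,0]
  ],
  "spin": [0,0,-1,-1,-1,-1,-1,-1,-1,-1,-1,-1,-0.6,0]
}}

```text
time: 34.65
tool_pos: [0.5409, 0.214, 0.2006]
orientation: [2.022, -2.405, 0.0]
wrist_force: [0.3, 0.0, 0.4]
width: 0.0869
```

```bash
python3 w.py w5; python3 -c "
from h import *
from packd import yel
plan(.542,.2135,.066,-99.8)
D=np.load('w5.npz'); q=yel(D['P'],D['im'],.092,.106,(.45,.7,.1,.45)); print(len(q))
for i,(lo,hi) in enumerate([(.18,.243),(.243,.303),(.303,.37)]):
    s=q[(q[:,1]>lo)&(q[:,1]<hi)]
    if len(s)>20: print(len(s),cv2.minAreaRect((s[:,:2]*1000).astype('f4')))
"
```

```text
t 34.7 psi -99.92 spin -0.02 (or 52.34) | after the spin, dp total units: [ 0.01 -0.06  6.73] pos [0.5409 0.214  0.2005] w 0.0873 F [-0.3 -0.9  0.8] q6 -0.83
4045
2308 ((541.873046875, 213.85604858398438), (43.674312591552734, 35.1928825378418), 79.08956146240234)
896 ((549.7523193359375, 259.7958068847656), (17.640806198120117, 35.66767501831055), 78.25944519042969)
841 ((559.9130859375, 319.300537109375), (18.734418869018555, 34.5740852355957), 80.08894348144531)
```

Request:
{"fn": "send_rows", "kwargs": {
  "hand": [-1,-1,-1,-1,-1,-1,-1,-1,0.4,0.4,0.4,0.4,0.4,0.4],
  "dp": [
    [0,-0.05,1],
    [0,0,1],
    [0,0,1],
    [0,0,1],
    [0,0,1],
    [0,0,1],
    [0,0,0.7],
    [0,0,0],
    [0,0,0],
    [0,0,0],
    [0,0,0],
    [0,0,0],
    [0,0,0],
    [0,0,0]
  ],
  "spin": [0,0,0,0,0,0,0,0,0,0,0,0,0,0],
  "grip_force": 55
}}

```text
time: 36.45
tool_pos: [0.5421, 0.2135, 0.0666]
orientation: [-2.023, 2.404, -0.0]
wrist_force: [-0.5, -0.5, 0.9]
width: 0.0357
```

Request:
{"fn": "send_rows", "kwargs": {
  "hand": [0.4,0.4,0.4,0.4,0.4,0.4,0.4,0.4,0.4,0.4,0.4,0.4],
  "dp": [
    [0,0,-0.2],
    [0,0,-0.2],
    [0,0,-0.2],
    [0,0,-0.2],
    [0,0,-0.2],
    [0,0,-1],
    [0,0,-1],
    [0,0,-1],
    [0,0,-1],
    [0,0,-1],
    [0,0,-1],
    [0,0,-1]
  ],
  "spin": [0,0,0,0,0,0,0,0,0,0,0,0]
}}

```text
time: 37.95
tool_pos: [0.5416, 0.2135, 0.2284]
orientation: [-2.022, 2.403, 0.0]
wrist_force: [-0.3, 0.5, -2.1]
width: 0.0358
```

```bash
python3 w.py w6; python3 -c "
from h import *
plan(.5478,-.2706,.2,-172.7)"
```

```text
t 38.0 psi -99.80 spin 10.60 (or -41.76) | after the spin, dp total units: [  2.85 -24.07   1.58] pos [0.5431 0.2141 0.2317] w 0.0354 F [0.5 0.  0.8] q6 -0.83
```

View pics/w6.png

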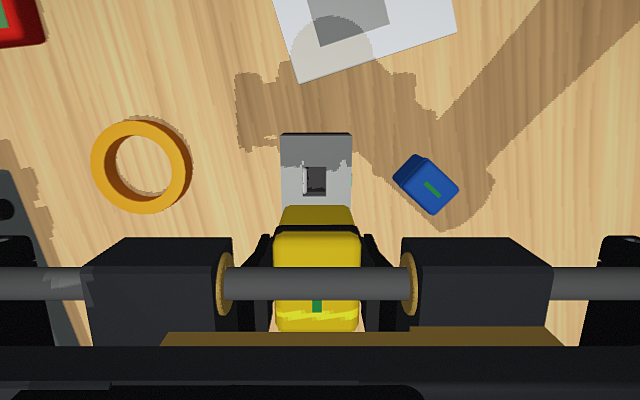

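The first pack is out at (317,270), with its empty well showing at (316,180).

Request:
{"fn": "send_rows", "kwargs": {
  "hand": [0.4,0.4,0.4,0.4,0.4,0.4,0.4,0.4,0.4,0.4,0.4,0.4,0.4,0.4],
  "dp": [
    [0,0,0],
    [0,0,0],
    [0,0,0],
    [0,0,0],
    [0,0,0],
    [0,0,0],
    [0,0,0],
    [0,0,0],
    [0,0,0],
    [0,0,0],
    [0,0,0],
    [0.22,-1,0],
    [0.22,-1,0],
    [0.22,-1,0]
  ],
  "spin": [1,1,1,1,1,1,1,1,1,1,0.6,0,0,0]
}}

```text
time: 39.75
tool_pos: [0.5361, 0.1506, 0.2268]
orientation: [-0.199, 3.135, 0.0]
wrist_force: [-0.1, 0.1, -1.9]
width: 0.0354
```

Request:
{"fn": "send_rows", "kwargs": {
  "hand": [0.4,0.4,0.4,0.4,0.4,0.4,0.4,0.4,0.4,0.4,0.4,0.4,0.4,0.4,0.4,0.4,0.4,0.4,0.4,0.4],
  "dp": [
    [0.22,-1,0],
    [0.22,-1,0],
    [0.22,-1,0],
    [0.22,-1,0],
    [0.22,-1,0],
    [0.22,-1,0],
    [0.22,-1,0],
    [0.22,-1,0],
    [0.22,-1,0],
    [0.22,-1,0],
    [0.22,-1,0],
    [0.22,-1,0],
    [0.22,-1,0],
    [0.22,-1,0],
    [0.22,-1,0],
    [0.22,-1,0],
    [0.22,-1,0],
    [0.22,-1,0],
    [0.22,-0.67,0],
    [0,0,0]
  ],
  "spin": [0,0,0,0,0,0,0,0,0,0,0,0,0,0,0,0,0,0,0,0]
}}

```text
time: 42.25
tool_pos: [0.5004, -0.2295, 0.2264]
orientation: [0.197, -3.135, -0.0]
wrist_force: [-0.5, 0.6, -1.0]
width: 0.0358
```

```bash
python3 -c "
from h import *
plan(.504,-.2278,.047,-172.7)"
```

```text
t 42.2 psi -172.82 spin -0.02 (or 52.34) | after the spin, dp total units: [-0.19  0.06  8.97] pos [ 0.5004 -0.2295  0.2264] w 0.0358 F [-0.5  0.6 -1. ] q6 -1.31
```

Request:
{"fn": "send_rows", "kwargs": {
  "hand": [0.4,0.4,0.4,0.4,0.4,0.4,0.4,0.4,0.4,0.4,0.4],
  "dp": [
    [-0.19,0.06,1],
    [0,0,1],
    [0,0,1],
    [0,0,1],
    [0,0,1],
    [0,0,1],
    [0,0,1],
    [0,0,1],
    [0,0,0.5],
    [0,0,0.4],
    [0,0,0]
  ],
  "spin": [0,0,0,0,0,0,0,0,0,0,0]
}}

```text
time: 43.62
tool_pos: [0.5044, -0.2268, 0.0484]
orientation: [0.2, -3.135, -0.0]
wrist_force: [0.1, -0.8, -0.7]
width: 0.0354
```

Request:
{"fn": "send_rows", "kwargs": {
  "hand": [0.1,0,-0.1,-0.2,-0.24,-0.24,-0.24,-0.24,-0.24,-0.24,-0.24,-0.24,-0.24,-0.24,-0.24,-1],
  "dp": [
    [0,0,0],
    [0,0,0],
    [0,0,0],
    [0,0,0],
    [0,0,0],
    [0,0,0],
    [0,0,-0.3],
    [0,0,-0.5],
    [0,0,-1],
    [0,0,-1],
    [0,0,-1],
    [0,0,-1],
    [0,0,-1],
    [0,0,-1],
    [0,0,-1],
    [0,0,-1]
  ],
  "spin": [0,0,0,0,0,0,0,0,0,0,0,0,0,0,0,0]
}}

```text
time: 45.62
tool_pos: [0.5043, -0.227, 0.2261]
orientation: [-0.199, 3.134, -0.0]
wrist_force: [0.4, 0.2, -0.2]
width: 0.0586
```

```bash
python3 w.py w7; python3 -c "
from h import *
plan(.5517,.2727,.2)"
```

```text
t 45.7 psi -172.68 spin 0.00 (or 0.00) | after the spin, dp total units: [-5.46 24.52  1.46] pos [ 0.5059 -0.2277  0.2293] w 0.0613 F [0.6 0.1 3.6] q6 -1.31
```

View pics/w7.png

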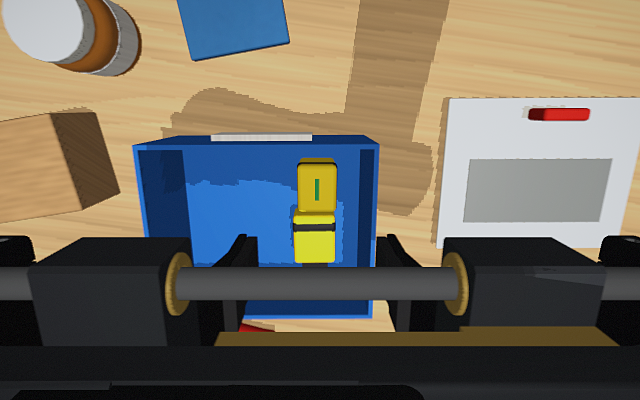

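The first pack stands upright in the tub at (317,188), beside the lying pack at (315,240). Next is the middle pack.

Request:
{"fn": "send_rows", "kwargs": {
  "hand": [-1,-1,-1,-1,-1,-1,-1,-1,-1,-1,-1,-1,-1,-1,-1,-1,-1,-1,-1,-1],
  "dp": [
    [-0.22,0.98,0],
    [-0.22,0.98,0],
    [-0.22,0.98,0],
    [-0.22,0.98,0],
    [-0.22,0.98,0],
    [-0.22,0.98,0],
    [-0.22,0.98,0],
    [-0.22,0.98,0],
    [-0.22,0.98,0],
    [-0.22,0.98,0],
    [-0.22,0.98,0],
    [-0.22,0.98,0],
    [-0.22,0.98,0],
    [-0.22,0.98,0],
    [-0.22,0.98,0],
    [-0.22,0.98,0],
    [-0.22,0.98,0],
    [-0.22,0.98,0],
    [-0.22,0.98,0],
    [-0.22,0.98,0]
  ],
  "spin": [0,0,0,0,0,0,0,0,0,0,0,0,0,0,0,0,0,0,0,0]
}}

```text
time: 48.18
tool_pos: [0.5422, 0.1744, 0.2245]
orientation: [0.199, -3.135, 0.0]
wrist_force: [-0.8, 0.5, -0.1]
width: 0.087
```

Request:
{"fn": "send_rows", "kwargs": {
  "hand": [-1,-1,-1,-1,-1,-1,-1,-1,-1,-1,-1,-1,-1,-1,-1,-1,-1],
  "dp": [
    [-0.22,0.98,0],
    [-0.22,0.98,0],
    [-0.22,0.98,0],
    [-0.22,0.98,0],
    [-0.22,0.98,0],
    [0,0,0],
    [0,0,0],
    [0,0,0],
    [0,0,0],
    [0,0,0],
    [0,0,0],
    [0,0,0],
    [0,0,0],
    [0,0,0],
    [0,0,0.5],
    [0,0,0.5],
    [0,0,0]
  ],
  "spin": [0,0,0,0,0,-1,-1,-1,-1,-1,-1,-1,-1,-1,-1,-0.6,0]
}}

```text
time: 50.3
tool_pos: [0.5511, 0.2733, 0.2037]
orientation: [2.02, -2.403, -0.0]
wrist_force: [-0.4, -0.5, 0.6]
width: 0.0872
```

```bash
python3 w.py w8; python3 -c "
from h import *
from packd import yel
plan(.5519,.2727,.066,-99.8)
D=np.load('w8.npz'); q=yel(D['P'],D['im'],.092,.106,(.45,.7,.1,.45)); print(len(q))
for i,(lo,hi) in enumerate([(.18,.243),(.243,.303),(.303,.37)]):
    s=q[(q[:,1]>lo)&(q[:,1]<hi)]
    if len(s)>20: print(len(s),cv2.minAreaRect((s[:,:2]*1000).astype('f4')))
"
```

```text
t 50.4 psi -99.91 spin -0.02 (or 52.34) | after the spin, dp total units: [ 0.03 -0.02  6.92] pos [0.5515 0.2734 0.2044] w 0.0868 F [-0.2  0.1 -0.1] q6 -0.90
3183
2264 ((552.2565307617188, 273.1919250488281), (43.538818359375, 35.259483337402344), 79.55805206298828)
919 ((560.1763305664062, 319.76080322265625), (18.039196014404297, 35.51082992553711), 80.62399291992188)
```

Request:
{"fn": "send_rows", "kwargs": {
  "hand": [-1,-1,-1,-1,-1,-1,-1,-1,0.4,0.4,0.4,0.4,0.4,0.4],
  "dp": [
    [0,0,1],
    [0,0,1],
    [0,0,1],
    [0,0,1],
    [0,0,1],
    [0,0,1],
    [0,0,0.9],
    [0,0,0],
    [0,0,0],
    [0,0,0],
    [0,0,0],
    [0,0,0],
    [0,0,0],
    [0,0,0]
  ],
  "spin": [0,0,0,0,0,0,0,0,0,0,0,0,0,0]
}}

```text
time: 52.1
tool_pos: [0.5517, 0.2731, 0.0667]
orientation: [-2.023, 2.403, -0.0]
wrist_force: [-0.2, -0.0, -0.2]
width: 0.0356
```

Request:
{"fn": "send_rows", "kwargs": {
  "hand": [0.4,0.4,0.4,0.4,0.4,0.4,0.4,0.4,0.4,0.4,0.4,0.4,0.4],
  "dp": [
    [0,0,-0.2],
    [0,0,-0.2],
    [0,0,-0.2],
    [0,0,-0.2],
    [0,0,-0.2],
    [0,0,-1],
    [0,0,-1],
    [0,0,-1],
    [0,0,-1],
    [0,0,-1],
    [0,0,-1],
    [0,0,-1],
    [0,0,0]
  ],
  "spin": [0,0,0,0,0,0,0,0,0,0,0,0,0]
}}

```text
time: 53.72
tool_pos: [0.5518, 0.2736, 0.229]
orientation: [-2.02, 2.4, 0.0]
wrist_force: [0.8, 0.2, -2.3]
width: 0.0353
```

```bash
cat > held.py <<'E'
from h import *
from packd import yel
st=arm.sense(); im,d,P=grab('wrist'); t=st['tool_pos']
q=yel(P,im,t[2]-.01,t[2]+.06,(t[0]-.05,t[0]+.05,t[1]-.05,t[1]+.05)); print('held yellow rel TCP: n',len(q),'top z',(np.percentile(q[:,2],[5,95])-t[2]).round(4) if len(q) else '')
E
python3 held.py; python3 -c "
from h import *
plan(.5162,-.3230,.2,-172.7)"
```

```text
held yellow rel TCP: n 6683 top z [-0.0013  0.0325]
t 53.8 psi -99.84 spin 10.60 (or -41.76) | after the spin, dp total units: [  5.52 -29.35   1.36] pos [0.551  0.2732 0.2273] w 0.0356 F [-0.5  0.  -1.8] q6 -0.89
```

Request:
{"fn": "send_rows", "kwargs": {
  "hand": [0.4,0.4,0.4,0.4,0.4,0.4,0.4,0.4,0.4,0.4,0.4,0.4,0.4,0.4,0.4,0.4,0.4,0.4,0.4,0.4],
  "dp": [
    [0,0,0],
    [0,0,0],
    [0,0,0],
    [0,0,0],
    [0,0,0],
    [0,0,0],
    [0,0,0],
    [0,0,0],
    [0,0,0],
    [0,0,0],
    [0,0,0],
    [0.185,-0.98,0],
    [0.185,-0.98,0],
    [0.185,-0.98,0],
    [0.185,-0.98,0],
    [0.185,-0.98,0],
    [0.185,-0.98,0],
    [0.185,-0.98,0],
    [0.185,-0.98,0],
    [0.185,-0.98,0]
  ],
  "spin": [1,1,1,1,1,1,1,1,1,1,0.6,0,0,0,0,0,0,0,0,0]
}}

```text
time: 56.28
tool_pos: [0.5407, 0.0925, 0.2265]
orientation: [0.199, -3.135, 0.0]
wrist_force: [-0.2, 0.5, -1.7]
width: 0.0359
```

Request:
{"fn": "send_rows", "kwargs": {
  "hand": [0.4,0.4,0.4,0.4,0.4,0.4,0.4,0.4,0.4,0.4,0.4,0.4,0.4,0.4,0.4,0.4,0.4,0.4,0.4,0.4],
  "dp": [
    [0.185,-1,0],
    [0.185,-1,0],
    [0.185,-1,0],
    [0.185,-1,0],
    [0.185,-1,0],
    [0.185,-1,0],
    [0.185,-1,0],
    [0.185,-1,0],
    [0.185,-1,0],
    [0.185,-1,0],
    [0.185,-1,0],
    [0.185,-1,0],
    [0.185,-1,0],
    [0.185,-1,0],
    [0.185,-1,0],
    [0.185,-1,0],
    [0.185,-1,0],
    [0.185,-1,0],
    [0.185,-1,0],
    [0.185,-1,0]
  ],
  "spin": [0,0,0,0,0,0,0,0,0,0,0,0,0,0,0,0,0,0,0,0]
}}

```text
time: 58.78
tool_pos: [0.518, -0.3137, 0.2265]
orientation: [0.199, -3.135, -0.0]
wrist_force: [0.7, -0.1, -1.7]
width: 0.0355
```

Request:
{"fn": "send_rows", "kwargs": {
  "hand": [0.4,0.4],
  "dp": [
    [0.16,-0.55,0],
    [0,0,0]
  ],
  "spin": [0,0]
}}

```text
time: 59.02
tool_pos: [0.516, -0.3244, 0.2263]
orientation: [0.197, -3.135, -0.0]
wrist_force: [-0.7, 0.7, -2.8]
width: 0.0355
```

```bash
python3 held.py; python3 -c "
from h import *
plan(.5162,-.3230,.047,-172.7)"
```

```text
held yellow rel TCP: n 6664 top z [-0.0015  0.0325]
t 59.1 psi -172.76 spin -0.01 (or 52.35) | after the spin, dp total units: [-0.01  0.04  8.97] pos [ 0.5161 -0.3238  0.2264] w 0.0356 F [-0.1 -0.5 -1. ] q6 -1.15
```

Request:
{"fn": "send_rows", "kwargs": {
  "hand": [0.4,0.4,0.4,0.4,0.4,0.4,0.4,0.4,0.4,0.4,0.4],
  "dp": [
    [0,0.04,1],
    [0,0,1],
    [0,0,1],
    [0,0,1],
    [0,0,1],
    [0,0,1],
    [0,0,1],
    [0,0,1],
    [0,0,0.5],
    [0,0,0.4],
    [0,0,0]
  ],
  "spin": [0,0,0,0,0,0,0,0,0,0,0]
}}

```text
time: 60.45
tool_pos: [0.5162, -0.3227, 0.0484]
orientation: [0.2, -3.135, -0.0]
wrist_force: [-0.8, -0.5, -1.8]
width: 0.0356
```

Request:
{"fn": "send_rows", "kwargs": {
  "hand": [0.1,0,-0.1,-0.2,-0.24,-0.24,-0.24,-0.24,-0.24,-0.24,-0.24,-0.24,-0.24,-0.24,-0.24,-1],
  "dp": [
    [0,0,0],
    [0,0,0],
    [0,0,0],
    [0,0,0],
    [0,0,0],
    [0,0,0],
    [0,0,-0.3],
    [0,0,-0.5],
    [0,0,-1],
    [0,0,-1],
    [0,0,-1],
    [0,0,-1],
    [0,0,-1],
    [0,0,-1],
    [0,0,-1],
    [0,0,-1]
  ],
  "spin": [0,0,0,0,0,0,0,0,0,0,0,0,0,0,0,0]
}}

```text
time: 62.45
tool_pos: [0.5161, -0.3228, 0.2262]
orientation: [-0.199, 3.134, -0.001]
wrist_force: [0.5, 0.1, -0.1]
width: 0.0584
```

```bash
python3 w.py w9; python3 -c "
from h import *
plan(.5623,.3325,.2)
from packd import yel
c=np.array([.5478,-.2706]); a=np.radians(7.3)
D=np.load('w9.npz'); q=yel(D['P'],D['im'],.066,.09,(.45,.65,-.38,-.16)); l=(q[:,:2]-c)@np.array([[np.cos(a),-np.sin(a)],[np.sin(a),np.cos(a)]])
for s in (l[:,1]<0,l[:,1]>0): print(s.sum(), np.percentile(l[s],[2,98],axis=0).round(3) if s.any() else '')"
```

```text
t 62.5 psi -172.68 spin 0.00 (or 0.00) | after the spin, dp total units: [-6.4  32.26  1.47] pos [ 0.5175 -0.3237  0.2295] w 0.0613 F [ 1.  -1.1  3.1] q6 -1.15
1710 [[-0.059 -0.065]
 [-0.018 -0.031]]
1815 [[-0.058  0.031]
 [-0.017  0.065]]
```

Both stand upright in place. Now the third pack.

Request:
{"fn": "send_rows", "kwargs": {
  "hand": [-1,-1,-1,-1,-1,-1,-1,-1,-1,-1,-1,-1,-1,-1,-1,-1,-1,-1,-1,-1],
  "dp": [
    [-0.2,1,0],
    [-0.2,1,0],
    [-0.2,1,0],
    [-0.2,1,0],
    [-0.2,1,0],
    [-0.2,1,0],
    [-0.2,1,0],
    [-0.2,1,0],
    [-0.2,1,0],
    [-0.2,1,0],
    [-0.2,1,0],
    [-0.2,1,0],
    [-0.2,1,0],
    [-0.2,1,0],
    [-0.2,1,0],
    [-0.2,1,0],
    [-0.2,1,0],
    [-0.2,1,0],
    [-0.2,1,0],
    [-0.2,1,0]
  ],
  "spin": [0,0,0,0,0,0,0,0,0,0,0,0,0,0,0,0,0,0,0,0]
}}

```text
time: 65.0
tool_pos: [0.545, 0.0854, 0.2245]
orientation: [0.199, -3.135, 0.0]
wrist_force: [0.3, 0.6, 1.3]
width: 0.0872
```

Request:
{"fn": "send_rows", "kwargs": {
  "hand": [-1,-1,-1,-1,-1,-1,-1,-1,-1,-1,-1,-1,-1],
  "dp": [
    [-0.2,1,0],
    [-0.2,1,0],
    [-0.2,1,0],
    [-0.2,1,0],
    [-0.2,1,0],
    [-0.2,1,0],
    [-0.2,1,0],
    [-0.2,1,0],
    [-0.2,1,0],
    [-0.2,1,0],
    [-0.2,1,0],
    [-0.2,1,0],
    [0,0.26,0]
  ],
  "spin": [0,0,0,0,0,0,0,0,0,0,0,0,0]
}}

```text
time: 66.62
tool_pos: [0.5614, 0.3348, 0.2241]
orientation: [0.201, -3.135, 0.0]
wrist_force: [-0.5, -0.3, -0.4]
width: 0.0874
```

Request:
{"fn": "send_rows", "kwargs": {
  "hand": [-1,-1,-1,-1,-1,-1,-1,-1,-1,-1,-1,-1],
  "dp": [
    [0,0,0],
    [0,0,0],
    [0,0,0],
    [0,0,0],
    [0,0,0],
    [0,0,0],
    [0,0,0],
    [0,0,0],
    [0,0,0],
    [0,0,0.5],
    [0,0,0.5],
    [0,0,0]
  ],
  "spin": [-1,-1,-1,-1,-1,-1,-1,-1,-1,-1,-0.6,0]
}}

```text
time: 68.12
tool_pos: [0.561, 0.3328, 0.2038]
orientation: [2.02, -2.404, -0.0]
wrist_force: [1.3, -0.3, 0.7]
width: 0.0869
```

```bash
python3 w.py w10; python3 -c "
from h import *
from packd import yel
plan(.5625,.3325,.066,-99.8)
D=np.load('w10.npz'); q=yel(D['P'],D['im'],.092,.106,(.45,.7,.1,.45)); print(len(q))
print(cv2.minAreaRect((q[:,:2]*1000).astype('f4')))
"
```

```text
t 68.2 psi -99.93 spin -0.02 (or 52.34) | after the spin, dp total units: [ 0.02 -0.06  6.92] pos [0.5614 0.333  0.2045] w 0.0869 F [0.3 0.7 0. ] q6 -0.96
2309
((562.4571533203125, 332.9462890625), (44.76645278930664, 35.34076690673828), 80.63966369628906)
```

Request:
{"fn": "send_rows", "kwargs": {
  "hand": [-1,-1,-1,-1,-1,-1,-1,-1,0.4,0.4,0.4,0.4,0.4,0.4],
  "dp": [
    [0,-0.06,1],
    [0,0,1],
    [0,0,1],
    [0,0,1],
    [0,0,1],
    [0,0,1],
    [0,0,0.9],
    [0,0,0],
    [0,0,0],
    [0,0,0],
    [0,0,0],
    [0,0,0],
    [0,0,0],
    [0,0,0]
  ],
  "spin": [0,0,0,0,0,0,0,0,0,0,0,0,0,0]
}}

```text
time: 69.92
tool_pos: [0.5627, 0.3331, 0.0666]
orientation: [-2.023, 2.404, -0.0]
wrist_force: [-0.3, 0.0, 1.1]
width: 0.0355
```

Request:
{"fn": "send_rows", "kwargs": {
  "hand": [0.4,0.4,0.4,0.4,0.4,0.4,0.4,0.4,0.4,0.4,0.4,0.4,0.4],
  "dp": [
    [0,0,-0.2],
    [0,0,-0.2],
    [0,0,-0.2],
    [0,0,-0.2],
    [0,0,-0.2],
    [0,0,-1],
    [0,0,-1],
    [0,0,-1],
    [0,0,-1],
    [0,0,-1],
    [0,0,-1],
    [0,0,-1],
    [0,0,0]
  ],
  "spin": [0,0,0,0,0,0,0,0,0,0,0,0,0]
}}

```text
time: 71.55
tool_pos: [0.5634, 0.3338, 0.2303]
orientation: [-2.019, 2.399, -0.0]
wrist_force: [-1.0, 0.1, -0.8]
width: 0.0355
```

```bash
python3 held.py; python3 -c "
from h import *
plan(.5916,-.3134,.2,-172.7)"
```

```text
held yellow rel TCP: n 6731 top z [-0.0012  0.0325]
t 71.6 psi -99.84 spin 10.60 (or -41.76) | after the spin, dp total units: [  2.67 -32.26   1.42] pos [0.5626 0.3334 0.2283] w 0.0355 F [ 0.   0.8 -1.7] q6 -0.95
```

Request:
{"fn": "send_rows", "kwargs": {
  "hand": [0.4,0.4,0.4,0.4,0.4,0.4,0.4,0.4,0.4,0.4,0.4,0.4,0.4,0.4,0.4,0.4,0.4,0.4,0.4,0.4],
  "dp": [
    [0,0,0],
    [0,0,0],
    [0,0,0],
    [0,0,0],
    [0,0,0],
    [0,0,0],
    [0,0,0],
    [0,0,0],
    [0,0,0],
    [0,0,0],
    [0,0,0],
    [0.08,-1,0],
    [0.08,-1,0],
    [0.08,-1,0],
    [0.08,-1,0],
    [0.08,-1,0],
    [0.08,-1,0],
    [0.08,-1,0],
    [0.08,-1,0],
    [0.08,-1,0]
  ],
  "spin": [1,1,1,1,1,1,1,1,1,1,0.6,0,0,0,0,0,0,0,0,0]
}}

```text
time: 74.1
tool_pos: [0.5712, 0.1515, 0.2266]
orientation: [-0.199, 3.135, 0.0]
wrist_force: [-0.1, 0.8, -2.2]
width: 0.0356
```

Request:
{"fn": "send_rows", "kwargs": {
  "hand": [0.4,0.4,0.4,0.4,0.4,0.4,0.4,0.4,0.4,0.4,0.4,0.4,0.4,0.4,0.4,0.4,0.4,0.4,0.4,0.4],
  "dp": [
    [0.085,-1,0],
    [0.085,-1,0],
    [0.085,-1,0],
    [0.085,-1,0],
    [0.085,-1,0],
    [0.085,-1,0],
    [0.085,-1,0],
    [0.085,-1,0],
    [0.085,-1,0],
    [0.085,-1,0],
    [0.085,-1,0],
    [0.085,-1,0],
    [0.085,-1,0],
    [0.085,-1,0],
    [0.085,-1,0],
    [0.085,-1,0],
    [0.085,-1,0],
    [0.085,-1,0],
    [0.085,-1,0],
    [0.085,-1,0]
  ],
  "spin": [0,0,0,0,0,0,0,0,0,0,0,0,0,0,0,0,0,0,0,0]
}}

```text
time: 76.6
tool_pos: [0.5881, -0.2497, 0.2265]
orientation: [-0.199, 3.135, 0.0]
wrist_force: [-0.0, -0.2, -0.1]
width: 0.0357
```

Request:
{"fn": "send_rows", "kwargs": {
  "hand": [0.4,0.4,0.4,0.4,0.4],
  "dp": [
    [0.08,-1,0],
    [0.08,-1,0],
    [0.08,-1,0],
    [0,-0.26,0],
    [0,0,0]
  ],
  "spin": [0,0,0,0,0]
}}

```text
time: 77.22
tool_pos: [0.5915, -0.3139, 0.2263]
orientation: [0.198, -3.135, -0.001]
wrist_force: [-0.6, 0.3, -1.0]
width: 0.0358
```

```bash
python3 held.py; python3 -c "
from h import *
plan(.5916,-.3134,.047,-172.7)"
```

```text
held yellow rel TCP: n 6737 top z [-0.0014  0.0326]
t 77.3 psi -172.72 spin -0.00 (or 52.36) | after the spin, dp total units: [-0.   -0.    8.97] pos [ 0.5915 -0.3134  0.2264] w 0.0357 F [-0.2  0.8 -0.7] q6 -1.20
```

Request:
{"fn": "send_rows", "kwargs": {
  "hand": [0.4,0.4,0.4,0.4,0.4,0.4,0.4,0.4,0.4,0.4,0.4],
  "dp": [
    [0,0,1],
    [0,0,1],
    [0,0,1],
    [0,0,1],
    [0,0,1],
    [0,0,1],
    [0,0,1],
    [0,0,1],
    [0,0,0.5],
    [0,0,0.4],
    [0,0,0]
  ],
  "spin": [0,0,0,0,0,0,0,0,0,0,0]
}}

```text
time: 78.65
tool_pos: [0.5915, -0.3134, 0.0484]
orientation: [0.2, -3.135, -0.0]
wrist_force: [1.3, 0.1, -0.8]
width: 0.0353
```

Request:
{"fn": "send_rows", "kwargs": {
  "hand": [0.1,0,-0.1,-0.2,-0.24,-0.24,-0.24,-0.24,-0.24,-0.24,-0.24,-0.24,-0.24,-0.24,-0.24,-1],
  "dp": [
    [0,0,0],
    [0,0,0],
    [0,0,0],
    [0,0,0],
    [0,0,0],
    [0,0,0],
    [0,0,-0.3],
    [0,0,-0.5],
    [0,0,-1],
    [0,0,-1],
    [0,0,-1],
    [0,0,-1],
    [0,0,-1],
    [0,0,-1],
    [0,0,-1],
    [0,0,-1]
  ],
  "spin": [0,0,0,0,0,0,0,0,0,0,0,0,0,0,0,0]
}}

```text
time: 80.65
tool_pos: [0.5916, -0.3136, 0.2263]
orientation: [-0.199, 3.134, -0.001]
wrist_force: [-0.0, 0.0, 0.3]
width: 0.0586
```

```bash
python3 -c "
from h import *
im,d,P=grab('scene'); np.savez('s3.npz',im=im,P=P)
x,y,z=P[...,0],P[...,1],P[...,2]
m=(abs(z-.0145)<.005)&(x>.36)&(x<.62)&(abs(y)<.15)&(im.min(-1)>90)&((im.max(-1).astype(int)-im.min(-1))<45)
print('lid',cv2.minAreaRect((P[m][:,:2]*1000).astype('f4')),np.median(z[m]))
hsv=cv2.cvtColor(im,cv2.COLOR_RGB2HSV)
m=(hsv[...,1]>150)&((hsv[...,0]<8)|(hsv[...,0]>172))&(z>.025)&(z<.06)&(x>.36)&(x<.5)&(abs(y)<.1); print('tab',m.sum(),P[m].mean(0))
plan(.41,0,.2,97.3)
plan(.41,0,.2,-82.7)
"
```

```text
lid ((478.9378967285156, 6.784088134765625), (168.62367248535156, 203.57168579101562), 7.5428147315979) 0.01430476156219751
tab 78 [4.16461720e-01 2.45352195e-04 3.85638912e-02]
t 80.7 psi -172.69 spin 13.09 (or -39.27) | after the spin, dp total units: [16.76 -7.07  1.49] pos [ 0.5929 -0.3144  0.2298] w 0.0617 F [ 1.1 -0.1  2.8] q6 -1.20
t 80.7 psi -172.69 spin -13.09 (or 39.27) | after the spin, dp total units: [-16.76   7.07   1.49] pos [ 0.5929 -0.3144  0.2298] w 0.0617 F [ 1.1 -0.1  2.8] q6 -1.20
```

Request:
{"fn": "send_rows", "kwargs": {
  "hand": [-1,-1,-1,-1,-1,-1,-1,-1,-1,-1,-1,-1,-1,-1,-1,-1,-1],
  "dp": [
    [-0.18,0.98,0],
    [-0.18,0.98,0],
    [-0.18,0.98,0],
    [0,0,0],
    [0,0,0],
    [0,0,0],
    [0,0,0],
    [0,0,0],
    [0,0,0],
    [0,0,0],
    [0,0,0],
    [0,0,0],
    [0,0,0],
    [0,0,0],
    [0,0,0],
    [0,0,0],
    [0,0,0]
  ],
  "spin": [0,0,0,-1,-1,-1,-1,-1,-1,-1,-1,-1,-1,-1,-1,-1,-0.1]
}}

```text
time: 82.82
tool_pos: [0.5948, -0.2527, 0.2241]
orientation: [2.359, -2.074, -0.001]
wrist_force: [-0.3, 0.5, -0.3]
width: 0.0871
```

```bash
python3 -c "
from h import *
plan(.4098,-.001,.15,-82.6)
from packd import yel
im,d,P=grab('top'); c=np.array([.5478,-.2706]); a=np.radians(7.3)
q=yel(P,im,.005,.095,(.45,.65,-.38,-.16)); l=(q[:,:2]-c)@np.array([[np.cos(a),-np.sin(a)],[np.sin(a),np.cos(a)]])
for sx in(-1,1):
  for sy in (-1,1):
    s=(l[:,0]*sx>0)&(l[:,1]*sy>0)
    if s.sum()>3: print(sx,sy,s.sum(),np.percentile(l[s],[2,98],axis=0).round(3).tolist(),'ztop',np.percentile(q[s,2],[50,97]).round(4))
save(cv2.resize(im[140:280,230:450],None,fx=3,fy=3),'t3.png')
"
```

```text
t 82.8 psi -82.63 spin -0.01 (or 52.35) | after the spin, dp total units: [-13.67   7.55   3.71] pos [ 0.5948 -0.2527  0.2241] w 0.0871 F [-0.3  0.5 -0.3] q6 0.28
-1 -1 95 [[-0.06, -0.063], [-0.03, -0.027]] ztop [0.0751 0.0817]
-1 1 120 [[-0.059, 0.033], [-0.001, 0.069]] ztop [0.0748 0.0808]
1 -1 74 [[0.026, -0.062], [0.054, -0.029]] ztop [0.0751 0.0803]
1 1 142 [[0.001, 0.028], [0.05, 0.069]] ztop [0.0401 0.0448]
```

View pics/t3.png

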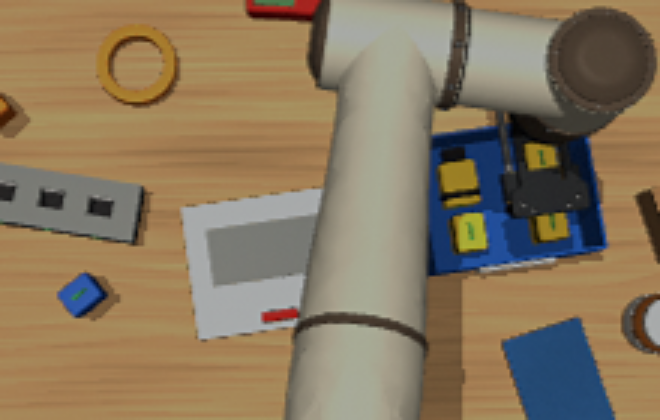

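The charger wells are empty and all four packs are in the tub: three upright with tops at 0.076 m, one lying. Now for the lid.

Request:
{"fn": "send_rows", "kwargs": {
  "hand": [-1,-1,-1,-1,-1,-1,-1,-1,-1,-1,-1,-1,-1,-1,-1,-1,-1],
  "dp": [
    [-0.98,0.54,0],
    [-0.98,0.54,0],
    [-0.98,0.54,0],
    [-0.98,0.54,0],
    [-0.98,0.54,0],
    [-0.98,0.54,0],
    [-0.98,0.54,0],
    [-0.98,0.54,0],
    [-0.98,0.54,0],
    [-0.98,0.54,0],
    [-0.98,0.54,0],
    [-0.98,0.54,0],
    [-0.98,0.54,0],
    [-0.95,0.53,1],
    [0,0,1],
    [0,0,1],
    [0,0,0]
  ],
  "spin": [0,0,0,0,0,0,0,0,0,0,0,0,0,0,0,0,0]
}}

```text
time: 85.0
tool_pos: [0.4089, -0.0017, 0.1636]
orientation: [2.356, -2.074, -0.003]
wrist_force: [-0.4, -0.7, 0.2]
width: 0.0868
```

```bash
python3 w.py w11; python3 -c "
from h import *
plan(.4098,-.001,.0205,-82.6)
D=np.load('w11.npz'); P=D['P']; im=D['im']; hsv=cv2.cvtColor(im,cv2.COLOR_RGB2HSV); x,y,z=P[...,0],P[...,1],P[...,2]
m=(hsv[...,1]>130)&((hsv[...,0]<8)|(hsv[...,0]>172))&(z>.038)&(z<.055)&(x>.36)&(x<.5)&(abs(y)<.1)
print(m.sum()); print(cv2.minAreaRect((P[m][:,:2]*1000).astype('f4')),P[m].mean(0))
m=(abs(z-.015)<.004)&(x>.36)&(x<.6)&(abs(y)<.15)&(im.min(-1)>90); print(cv2.minAreaRect((P[m][:,:2]*1000).astype('f4')),np.median(z[m]))
"
```

```text
t 85.0 psi -82.68 spin -0.01 (or 52.35) | after the spin, dp total units: [-0.03 -0.    7.2 ] pos [ 0.4098 -0.0016  0.1645] w 0.0870 F [0.4 0.9 1.1] q6 -0.27
702
((411.2509765625, -1.661590576171875), (10.915519714355469, 42.4200325012207), 7.401064872741699) [ 0.41119969 -0.00213105  0.0439648 ]
((477.89471435546875, -4.6576385498046875), (163.6685333251953, 178.5924072265625), 7.548387050628662) 0.014716274763114656
```

Request:
{"fn": "send_rows", "kwargs": {
  "hand": [-1,-1,-1,-1,-1,-1,-1,-1,-1,0.9,0.9,0.9,0.9,0.9,0.9,0.9,0.9,0.9,0.9],
  "dp": [
    [0,-0.07,1],
    [0,0,1],
    [0,0,1],
    [0,0,1],
    [0,0,1],
    [0,0,1],
    [0,0,0.8],
    [0,0,0.4],
    [0,0,0],
    [0,0,0],
    [0,0,0],
    [0,0,0],
    [0,0,0],
    [0,0,0],
    [0,0,0],
    [0,0,0],
    [0,0,0],
    [0,0,0],
    [0,0,0]
  ],
  "spin": [0,0,0,0,0,0,0,0,0,0,0,0,0,0,0,0,0,0,0],
  "grip_force": 60
}}

```text
time: 87.42
tool_pos: [0.4115, -0.0015, 0.0205]
orientation: [-2.359, 2.074, -0.0]
wrist_force: [0.6, -0.4, 0.3]
width: 0.0117
```

Request:
{"fn": "send_rows", "kwargs": {
  "hand": [0.9,0.9,0.9,0.9,0.9,0.9,0.9,0.9,0.9,0.9,0.9,0.9,0.9],
  "dp": [
    [0,0,-0.3],
    [0,0,-0.5],
    [0,0,-0.8],
    [0,0,-1],
    [0,0,-1],
    [0,0,-1],
    [0,0,-1],
    [0,0,-1],
    [0,0,-1],
    [0,0,-1],
    [0,0,-1],
    [0,0,0],
    [0,0,0]
  ],
  "spin": [0,0,0,0,0,0,0,0,0,0,0,0,0]
}}

```text
time: 89.05
tool_pos: [0.4105, -0.0016, 0.2119]
orientation: [2.358, -2.074, -0.002]
wrist_force: [-0.1, 0.0, -1.7]
width: 0.0113
```

```bash
cat > lid2.py <<'E'
from h import *
st=arm.sense(); g=st['tool_pos']; im,d,P=grab('scene'); a=np.radians(psi(st)+90)
l=(P[...,:2]-g[:2])@np.array([[np.cos(a),-np.sin(a)],[np.sin(a),np.cos(a)]]); z=P[...,2]-g[2]
m=(l[...,0]>-.02)&(l[...,0]<.17)&(abs(l[...,1])<.11)&(z<.03)&(z>-.08)&(im.min(-1)>90)&((im.max(-1).astype(int)-im.min(-1))<45)
L=l[m]; A=np.c_[L,np.ones(len(L))]; k,*_=np.linalg.lstsq(A,z[m],rcond=None)
r=abs(A@k-z[m])<.006; k,*_=np.linalg.lstsq(A[r],z[m][r],rcond=None)
print('n',r.sum(),'tilt deg x,y',np.degrees(np.arctan(k[:2])).round(2),'plate z at tab rel TCP',k[2].round(4),'local ext',np.percentile(L[r],[1,99],axis=0).round(4).tolist(),cv2.minAreaRect((L[r]*1000).astype('f4')))
E
python3 lid2.py; python3 -c "
from h import *
plan(.4813,-.2788,.25,-82.7)"
```

```text
n 2731 tilt deg x,y [-0.01  0.06] plate z at tab rel TCP -0.0064 local ext [[-0.0106, -0.1007], [0.1491, 0.0994]] ((68.68307495117188, -0.5085830688476562), (165.6768341064453, 204.1311798095703), 0.21847683191299438)
t 89.1 psi -82.67 spin 0.00 (or -52.36) | after the spin, dp total units: [14.19 -1.75 -1.92] pos [ 0.4105 -0.0017  0.2116] w 0.0117 F [-0.2 -0.3 -2. ] q6 -0.27
```

Request:
{"fn": "send_rows", "kwargs": {
  "hand": [0.9,0.9,0.9,0.9,0.9,0.9,0.9,0.9,0.9,0.9,0.9,0.9,0.9,0.9,0.9,0.9,0.9,0.9],
  "dp": [
    [0.5,-0.06,0],
    [0.9,-0.11,0],
    [0.9,-0.11,0],
    [0.9,-0.11,0],
    [0.9,-0.11,0],
    [0.9,-0.11,0],
    [0.9,-0.11,0],
    [0.9,-0.11,0],
    [0.9,-0.11,0],
    [0.9,-0.11,0],
    [0.9,-0.11,0],
    [0.9,-0.11,0],
    [0.9,-0.11,0],
    [0.9,-0.11,0],
    [0.9,-0.11,0],
    [0.9,-0.11,0],
    [0.2,-0.1,0],
    [0,0,0]
  ],
  "spin": [0,0,0,0,0,0,0,0,0,0,0,0,0,0,0,0,0,0]
}}

```text
time: 91.35
tool_pos: [0.4837, -0.2786, 0.2123]
orientation: [2.359, -2.075, -0.001]
wrist_force: [-0.3, -0.9, -2.1]
width: 0.0117
```

```bash
python3 lid2.py; python3 w.py w12; python3 -c "
from h import *
plan(.482,-.279,.1105,-82.7)
D=np.load('w12.npz'); P=D['P']; im=D['im']; x,y,z=P[...,0],P[...,1],P[...,2]; hsv=cv2.cvtColor(im,cv2.COLOR_RGB2HSV)
m=(abs(z-.1)<.004)&(hsv[...,0]>95)&(hsv[...,0]<130)&(hsv[...,1]>80); c=np.array([.5478,-.2706]); a=np.radians(7.3)
l=(P[m][:,:2]-c)@np.array([[np.cos(a),-np.sin(a)],[np.sin(a),np.cos(a)]]); print('rim',m.sum(),np.percentile(l,[2,98],axis=0) if m.any() else '')
"
```

```text
n 2771 tilt deg x,y [0.05 0.06] plate z at tab rel TCP -0.0066 local ext [[-0.011, -0.1001], [0.1497, 0.1]] ((68.71067810058594, -0.28118133544921875), (166.8128204345703, 204.2685546875), 0.30487531423568726)
t 91.5 psi -82.63 spin 0.01 (or -52.35) | after the spin, dp total units: [0.03 0.08 5.1 ] pos [ 0.4835 -0.2781  0.2125] w 0.0121 F [ 0.2  0.5 -1.9] q6 0.36
rim 0
```

View pics/w12.png

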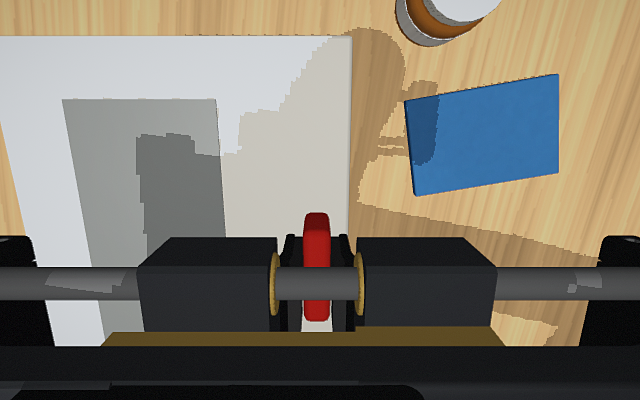

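The lid is held level by its tab at (317,265), above the tub.

Request:
{"fn": "send_rows", "kwargs": {
  "hand": [0.9,0.9,0.9,0.9,0.9,0.9,0.9,0.9],
  "dp": [
    [0.03,0.08,0.8],
    [0,0,1],
    [0,0,1],
    [0,0,1],
    [0,0,0.5],
    [0,0,0.1],
    [0,0,0],
    [0,0,0]
  ],
  "spin": [0,0,0,0,0,0,0,0]
}}

```text
time: 92.45
tool_pos: [0.4827, -0.2794, 0.1254]
orientation: [-2.359, 2.074, -0.002]
wrist_force: [0.4, 0.3, -2.1]
width: 0.0116
```

```bash
python3 -c "
from h import *
plan(.482,-.279,.1105,-82.7)"
```

```text
t 92.5 psi -82.64 spin 0.01 (or -52.35) | after the spin, dp total units: [-0.03  0.03  0.75] pos [ 0.4827 -0.2794  0.1254] w 0.0116 F [ 0.4  0.3 -2.1] q6 0.36
```

Request:
{"fn": "send_rows", "kwargs": {
  "hand": [0.9,0.9,0.9,0.9,0.9,0.9,0.9],
  "dp": [
    [0,0,0.15],
    [0,0,0.15],
    [0,0,0.15],
    [0,0,0.15],
    [0,0,0.1],
    [0,0,0.05],
    [0,0,0]
  ],
  "spin": [0,0,0,0,0,0,0]
}}

```text
time: 93.32
tool_pos: [0.4821, -0.2793, 0.1106]
orientation: [2.359, -2.074, 0.0]
wrist_force: [-3.5, 1.2, 4.8]
width: 0.0114
```

```bash
python3 lid2.py; python3 -c "
from h import *
plan(.482,-.279,.1105,-82.7)"
```

```text
n 2455 tilt deg x,y [0.2  0.04] plate z at tab rel TCP -0.0066 local ext [[-0.0095, -0.0999], [0.1492, 0.1004]] ((69.45877075195312, -0.37331390380859375), (204.73800659179688, 165.55409240722656), 89.7384262084961)
t 93.4 psi -82.64 spin 0.01 (or -52.35) | after the spin, dp total units: [-0.02  0.    0.  ] pos [ 0.482  -0.2793  0.1106] w 0.0116 F [-3.1  2.7  5.3] q6 0.36
```

Seated on the rim with light contact (5 N). Releasing.

Request:
{"fn": "send_rows", "kwargs": {
  "hand": [0.6,0.4,0.2,0,-0.2,-0.4,-0.4,-0.4,-0.4,-0.4,-0.4,-0.4,-0.4,-0.4,-0.4,-0.4],
  "dp": [
    [0,0,0],
    [0,0,0],
    [0,0,0],
    [0,0,0],
    [0,0,0],
    [0,0,0],
    [0,0,-0.3],
    [0,0,-0.6],
    [0,0,-1],
    [0,0,-1],
    [0,0,-1],
    [0,0,-1],
    [0,0,-1],
    [0,0,-1],
    [0,0,-1],
    [0,0,-1]
  ],
  "spin": [0,0,0,0,0,0,0,0,0,0,0,0,0,0,0,0]
}}

```text
time: 95.38
tool_pos: [0.4821, -0.2793, 0.2894]
orientation: [-2.359, 2.074, -0.002]
wrist_force: [1.5, -0.0, -0.7]
width: 0.0609
```

Request:
{"fn": "send_rows", "kwargs": {
  "hand": [-0.4,-0.4,-0.4,-0.4,-0.4,-0.4,-0.4,-0.4,-0.4,-0.4,-0.4,-0.4,-0.4,-0.4,-0.4,-0.4],
  "dp": [
    [-1,0,0],
    [-1,0,0],
    [-1,0,0],
    [-1,0,0],
    [-1,0,0],
    [-1,0,0],
    [-1,0,0],
    [-1,0,0],
    [-1,0,0],
    [-1,0,0],
    [-1,0,0],
    [-1,0,0],
    [-1,0,0],
    [-1,0,0],
    [0,0,0],
    [0,0,0]
  ],
  "spin": [0,0,0,0,0,0,0,0,0,0,0,0,0,0,0,0]
}}

```text
time: 97.38
tool_pos: [0.4457, -0.0014, 0.2872]
orientation: [2.36, -2.073, -0.001]
wrist_force: [0.1, 0.0, 1.1]
width: 0.061
```

Run:
```python
from h import *
plan(.482,-.279,.1105)
for n in ('scene','top'):
    im,d,P=grab(n); z=P[...,2]; c=np.array([.5478,-.2706]); a=np.radians(7.3)
    l=(P[...,:2]-c)@np.array([[np.cos(a),-np.sin(a)],[np.sin(a),np.cos(a)]])
    m=(abs(l[...,0])<.1)&(abs(l[...,1])<.12)&(abs(z-.105)<.008)
    A=np.c_[l[m],np.ones(m.sum())]; k,*_=np.linalg.lstsq(A,z[m],rcond=None)
    print(n,m.sum(),'tilt',np.degrees(k[:2]).round(2),'z',k[2].round(4),cv2.minAreaRect((P[m][:,:2]*1000).astype('f4')))
    save(im,n+'9.png')
    up=(z>.015)&(P[...,0]>.3)&(P[...,0]<.9)&(abs(P[...,1])<.6)
    nl,L,S,_=cv2.connectedComponentsWithStats(up.astype(np.uint8))
    if n=='scene':
      for j in range(1,nl):
        if S[j,4]>40: q=P[L==j]; print('obj',S[j,4],q.min(0).round(3),q.max(0).round(3))
```

```text
t 97.4 psi -82.60 spin 0.00 (or 0.00) | after the spin, dp total units: [ 1.40e+01 -1.00e-02  8.84e+00] pos [ 0.4457 -0.0014  0.2872] w 0.0610 F [0.1 0.  1.1] q6 -0.23
scene 3070 tilt [-0.15  0.02] z 0.1042 ((550.4610595703125, -270.56011962890625), (165.3065643310547, 204.4375), 7.747610092163086)
obj 7515 [ 0.389 -0.047  0.288] [0.547 0.215 0.655]
obj 4921 [ 0.367 -0.485  0.015] [ 0.645 -0.16   0.139]
obj 1528 [ 0.472 -0.592  0.015] [ 0.597 -0.442  0.078]
obj 286 [0.416 0.207 0.016] [0.467 0.26  0.076]
obj 1022 [0.478 0.474 0.015] [0.559 0.587 0.099]
obj 1798 [0.502 0.164 0.015] [0.608 0.381 0.051]
obj 246 [ 0.698 -0.353  0.015] [ 0.729 -0.253  0.031]
obj 353 [0.642 0.32  0.019] [0.698 0.374 0.078]
obj 535 [0.677 0.124 0.015] [0.777 0.222 0.03 ]
obj 1645 [ 0.78  -0.116  0.015] [0.866 0.037 0.045]
obj 793 [ 0.878 -0.441  0.018] [ 0.9   -0.219  0.134]
obj 1266 [0.861 0.15  0.028] [0.9   0.447 0.175]
top 2684 tilt [-0.04  0.07] z 0.1052 ((545.8135986328125, -268.4563293457031), (164.303955078125, 204.64657592773438), 7.3684401512146)
```

View pics/scene9.png

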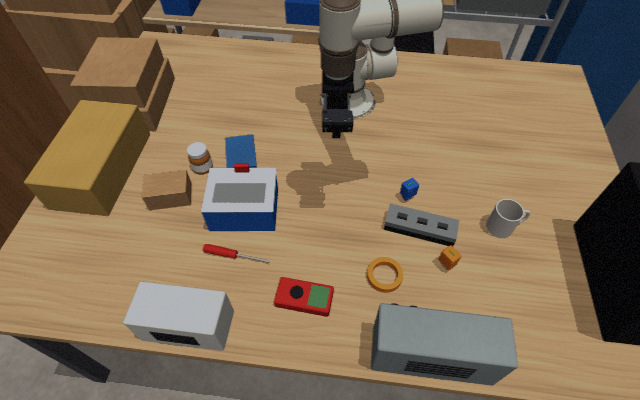

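The lid sits level on the tub (240,198), the charger at (421,222) is empty, no yellow pack is left on the bench, and the bystanders haven't moved.

```bash
python3 -c "
from plant import arm
print(arm.finish_job())"
```

```text
the job is handed in; nothing more can be done
None
```

The job is done and handed in at about 97 s of the 200 s allowed; `finish_job` gives no verdict. I tipped the lid by its tab with its far edge on the rim (15° measured, then a little further), lifted it off and laid it on the bench. The loose pack and all three charger packs went into the tub, and the lid went back on.

**Last checks:**
- **Lid:** it is level to within 0.2°, with its top at 0.104–0.105 m as when first seated. The top camera puts it within 1 mm of where it started.
- **Packs:** before closing, the top view showed all four packs in the tub, below the depth of the lid's skirt. The charger's wells are empty and no yellow pack is on the bench.
- **Other things on the bench:** the scene camera found them all within a few mm of their starting places.
- **Robot:** the gripper is clear of everything.

**Irregular or disagreeing:**
- While being carried off, the lid turned in the grip to about 36°; I allowed for that when laying it down.
- The scene and top cameras differ by about 5 mm in x, so I relied on the wrist camera for most grasps. For the loose pack I used the two fixed cameras, corrected against the wrist camera's reading of the lid.

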